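Put the telescopic tea-counter rail back in service

TASK

Put the counter rail back in service: pull its right-hand post out until the rod is fully extended, then flip the red cam lever over so that it clamps the rod, and then turn all four T-knobs on the feet clockwise to their end stops. Only when the rail is clamped and bolted down, hang every saddle caddy astride the extended rod, between the clamp and the right-hand post, so that it hangs level. Leave the tray, glasses, sugar dish, tea caddy, honey jar and napkins where they stand.

Things in the scene. Friction and masses are not known exactly. Their poses are not given: they have to be found in the camera images.
- bar_mid (a point): point fixed to the rail frame on the axis of the 12 mm chrome rod, 165 mm above the counter: the middle of the free rod once extended. y runs along the bar to the left, x across it away from the robot, z up. The clamp collar (28 mm diameter) ends 90 mm away along +y; the extended right post (18 mm) stands 95 mm away along -y, the left post 305 mm away along +y. Teaspoons hang left of the clamp.
- end_post_top (a point): centre of the black cylindrical grip on top of the right-hand (sliding) post: 22 mm diameter, 28 mm tall, its middle 27 mm above the rod's axis (192 mm above the counter). Post, foot, the foot's two knobs and the rod slide together along the bar's -y direction.
- ext (a joint): how far the right-hand post with its rod is pulled out, m: 0 pushed in, 0.100 fully extended against its stop (over two brass inserts in the counter). It slides with about 4 N of drag while the lever is open, over 15 N when clamped.
- cam_lever_tip (a point): middle of the red cam lever's paddle, 58 mm from the pivot; the lever is 16 to 18 mm wide along the bar, 8 to 11 mm thick and ends 65 mm from the pivot.
- cam_pivot (a point): the cam lever's hinge axis (parallel to the bar), 24 mm above the rod's axis on top of the clamp collar; its lugs reach 7 mm above it.
- cam_lever (a joint): cam lever angle, rad. At 0 (open) it leans 0.75 rad from vertical towards the robot; it swings up and over, away from the robot, to its stop at 1.95 (clamped, leaning 1.20 rad from vertical, away). From 0.45 on a spring pushes it back; past 1.75 it snaps home by itself. The push needed at its tip peaks at about 5 N.
- knob_a_grip (a point): centre of the grip bar of the front T-knob on the left foot. All four alike: black bar 44 (own x) x 14 (own y) mm, from 17 to 45 mm above the counter, on an upright captive bolt through the 9 mm high foot plate, 90 mm before or behind the rail bar. Red dot at its -x end. At the end stop it lies across the rail over the white ticks, red dot towards the robot.
- knob_b_grip (a point): centre of the grip bar of the rear T-knob on the left foot (behind the bar as seen from the robot)
- knob_c_grip (a point): centre of the grip bar of the front T-knob on the right, sliding foot
- knob_d_grip (a point): centre of the grip bar of the rear T-knob on the right, sliding foot
- knob_a (a joint): turn of the front left knob, rad; grows as it turns clockwise seen from above; 2.40 is its end stop (drag about 0.1 N m). Starts 0.8 to 1.8 short of it.
- knob_b (a joint): the same for the rear left knob
- knob_c (a joint): the same for the front right knob
- knob_d (a joint): the same for the rear right knob
- saddle_a_grip (a point): centre of the wooden grip of the saddle caddy with yellow sachets (may be absent). All alike, 160 g: two pockets 22 (own x) x 44 (own y) x 54 mm, 30 mm apart along x, joined by an arched strap 24 mm wide. Grip 16 mm diameter, from 93 to 122 mm above the underside; this point at 107. Crown underside, which rests on the rod, 18 mm below this point. The 30 mm gap runs along y, to lie along the bar.
- saddle_b_grip (a point): the same for the saddle caddy with green sachets (may be absent)
- saddle_c_grip (a point): the same for the saddle caddy with red sachets (may be absent)
- tray_mid (a point): middle of the rectangular glass tray, 130 x 240 x 20 mm, behind the rail; bystander
- glass_a_mid (a point): middle of a tea glass, 66 mm diameter, 85 mm tall, on the tray; bystander
- glass_b_mid (a point): middle of the other tea glass, the same; bystander
- sugar_mid (a point): middle of the white sugar dish with clip-on lid, 97 mm diameter, 70 mm tall; bystander
- caddy_mid (a point): middle of the black tea caddy with twist cap, 96 mm diameter, 135 mm tall; bystander
- honey_mid (a point): middle of the honey jar, 62 mm diameter, 90 mm tall; bystander
- napkins_mid (a point): middle of the napkin holder, 140 x 100 mm, 60 mm tall; bystander
Not all that is in view belongs to the job. Leave any blue look-alike of the part that bears saddle_a_grip alone.

How it is judged:
By the outcome, as a careful person would: the job done as asked, in the order asked, and still so for the second after the job is handed in, with the robot touching nothing.
Of saddle_a, saddle_b, saddle_c only 1 to 3 are there at a start; the rules pass over those that are not, and their reading is None.
At some moment in a run one of saddle_a, saddle_b, saddle_c may be knocked a few centimetres aside while the robot is not near it.
It also fails if it takes over 210 s, if anything falls off the work surface, if the arm or the gripper's body presses on something with over 40 N, if the wrist force passes 120 N, or if a joint passes its speed limit or range.

ROBOT

A 6-joint arm with a two-finger parallel gripper is mounted at the origin on the work surface. World frame = base frame: x ahead of the robot, y to its left, z up, the work surface at z = 0. Lengths are in m, angles in rad, forces in N, time in s.
With the tool pointing down it reaches from about 0.375 to 0.975 m from the base axis. Payload 3.8 kg.
Tool frame: the origin (TCP) lies at the very end of the fingers, on their centre line; the grasp point (between the pads) lies 19 mm behind it; z points along the fingers, y is the direction in which the jaws open and shut (so a half turn about z gives the same grasp; the last joint's range is limited). The gripper opens to 85 mm and grips with 20 to 120 N. Pads are 22 mm wide; open, the fingers measure 114 mm over their backs; the gripper's body (76 mm by 85 mm) begins 54 mm behind the grasp point. The pads swing forward as they close: fully open they stand 13 mm farther back than shut.
Start: joints at [1.199, 0.264, 1.604, -0, 1.274, -0.037], TCP at [0.222, 0.638, 0.231] pointing down, gripper open.
Joint ranges: [-2.63, 2.63], [-0.94, 2.18], [0.31, 2.57], [-1.31, 4.45], [0, 2.66], [-2.55, 2.55]. Speed limits (rad/s): [2.57, 2.57, 3.14, 3.14, 3.14, 3.14].

INTERFACE

Orientations are given as a rotation vector (axis times angle).
In Python, from workcell import status, read_camera, camera_info, order gives the robot as it stands.
- The arm moves only by the tool move_arm, never from a script. Its argument "deltas" is a list of rows, each a list of 3 entries, a list of its own where there are three numbers: the turn, a rotation vector about the world's x, y, z as a fraction of full scale, then the shift along the world's x, y, z as a fraction of full scale, then the closure, from -1 (fully open) to 1 (shut), so that 0 is half open. A call has 1 to 20 rows; each row is the pose to reach, as a shift and turn from the pose commanded when the call began; what a row does not reach only later rows make up. Full scale, the value 1, is 0.1 m for a shift and pi/2 rad for a turn. A row lasts 1/8 s, in which the tool goes at most 62.5 mm and 10.7 degrees, less where a joint would pass 70% of its speed; a pose out of reach is approached as far as the arm can. A call with a number of a shift or a turn outside -1 to 1 is refused whole. A call with a gripper value outside its range is refused whole. The fingers move at their own pace and stop on an object; "grip_force" is the grip in N (left out, the last holds). Time passes only in rows, so rows that repeat a pose let the fingers close. It gives the time, the measured TCP pose, the force and the opening at its end, in the units of the state.
- status.read_state(): the state, without advancing time (a new reading comes with each control period).
- read_camera(name): name is "scene" or "top"; returns (picture, depth): 384x512x3 uint8, red, green, blue; 384x512 float32, m along the optical axis (not along the pixel's ray), 0 where there is no reading.
- camera_info(name): a dict with "K" (3x3 intrinsics, pixels), "R" (3x3) and "t" (3): a world point X has camera coordinates R X + t. Camera axes: x right, y down, z forward; pixel columns grow to the right and rows downward; lengths in m; the calibration is good to about 2 mm. A picture is of the moment at which its call begins. camera_info takes no time and is no camera call.
- order.finish_job(): hands the job in, once; it reports no verdict.
The state is a dict: "time": time; "q": joint angles; "joint_vel": joint speeds; "joint_torque": joint torques, N m; "tool_pos": TCP position; "tcp_rot": TCP orientation; "wrist_force": force on the tool from outside, world axes, zero at the start; "torque": the same for the moment, N m; "width": opening from 0.0 (shut) to 1.0 (fully open).
Only numpy, scipy, OpenCV 4.12 (cv2) and the standard library are available. Lean on these libraries where they do the work, as an engineer would, in place of code of your own. Each camera call takes 0.05 s, during which the arm holds its last target. There are 200 camera calls.

## Working session

There is one attempt and no reset: what is moved stays moved. The work goes in short steps, Python scripts to look and compute and a tool call to move; the robot and the scene stay as the last step left them, time stands still between calls to the robot, and variables do not carry over. Pictures are saved under pics/ and viewed, about 12 in all and at most 16, crops included, and the job is handed in when it is done.

Besides the shell and the picture viewer there is one more tool, called after ">>>" by a JSON object that holds its "name" and its "arguments", one argument or row to a line. move_arm: Moves the arm, as the interface text tells. Its arguments: {"type":"object","properties":{"deltas":{"type":"array","items":{"type":"array"}},"grip_force":{"type":"number"}},"required":["deltas"]}

```bash
ls; mkdir -p pics
cat > h.py <<'E'
import numpy as np, cv2
from workcell import status, read_camera, camera_info, order
def grab(n,tag):
    p,d=read_camera(n); np.savez(f'{tag}_{n}.npz',p=p,d=d); return p,d
def load(tag,n):
    z=np.load(f'{tag}_{n}.npz'); return z['p'],z['d']
def world(n,u,v,z):
    c=camera_info(n);K=np.array(c['K']);R=np.array(c['R']);t=np.array(c['t'])
    return R.T@(np.linalg.inv(K)@[u*z,v*z,z]-t)
def cloud(n,d):
    c=camera_info(n);K=np.array(c['K']);R=np.array(c['R']);t=np.array(c['t'])
    v,u=np.mgrid[:d.shape[0],:d.shape[1]]
    P=np.stack([u*d,v*d,d],-1)@np.linalg.inv(K).T
    return (P-t)@R
def save(img,name,s=1):
    if s!=1: img=cv2.resize(img,None,fx=s,fy=s,interpolation=cv2.INTER_CUBIC)
    cv2.imwrite('pics/'+name,cv2.cvtColor(img,cv2.COLOR_RGB2BGR))
E
python3 - <<'E'
from h import *
for n in ('scene','top'):
    c=camera_info(n);print(n,np.round(c['K'],1).tolist(),np.round(-np.array(c['R']).T@c['t'],3))
    p,d=grab(n,'s0');save(p,f's0_{n}.png',1.5)
print(status.read_state())
E
```

```text
pics
scene [[477.6, 0.0, 260.4], [0.0, 477.6, 190.3], [0.0, 0.0, 1.0]] [1.486 0.07  1.653]
top [[482.4, 0.0, 258.3], [0.0, 482.4, 191.3], [0.0, 0.0, 1.0]] [ 0.248 -0.012  2.028]
{'time': 0.1, 'q': array([ 1.19910736e+00,  2.64686163e-01,  1.60525431e+00,  1.53307530e-05,
        1.27373289e+00, -3.69158933e-02]), 'joint_vel': array([ 9.47385866e-04, -3.05515250e-03, -4.12111028e-03,  2.54901972e-05,
        1.73944129e-03,  9.20427941e-04]), 'joint_torque': array([-3.17941331e-04, -5.16704786e+01, -3.68590772e+01, -9.98498786e-05,
        6.22993073e-03,  2.02986956e-05]), 'tool_pos': array([0.22153482, 0.6368918 , 0.23007181]), 'tcp_rot': array([-0.52334212, -3.09725118,  0.00319529]), 'wrist_force': array([-0.7753192 , -0.18392604,  0.61937102]), 'torque': array([-0.03401384, -0.02288344,  0.00747375]), 'width': 0.9939994664838601}
```

View pics/s0_scene.png

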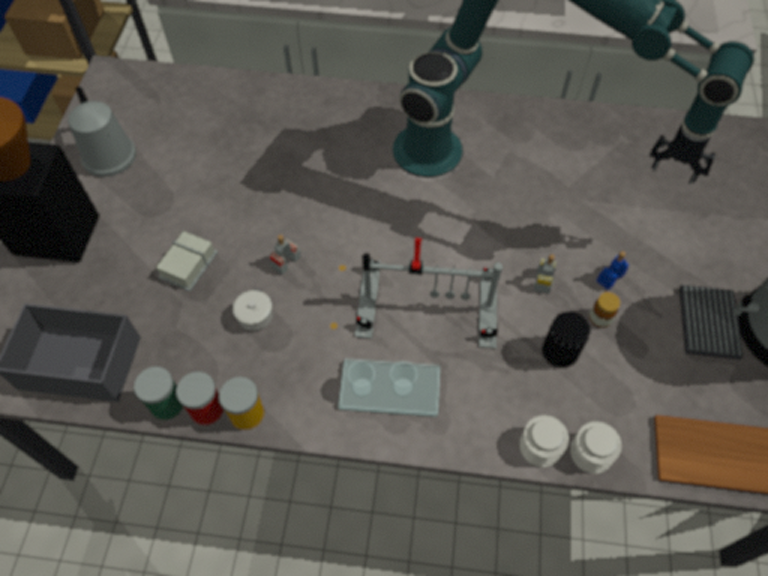

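View pics/s0_top.png

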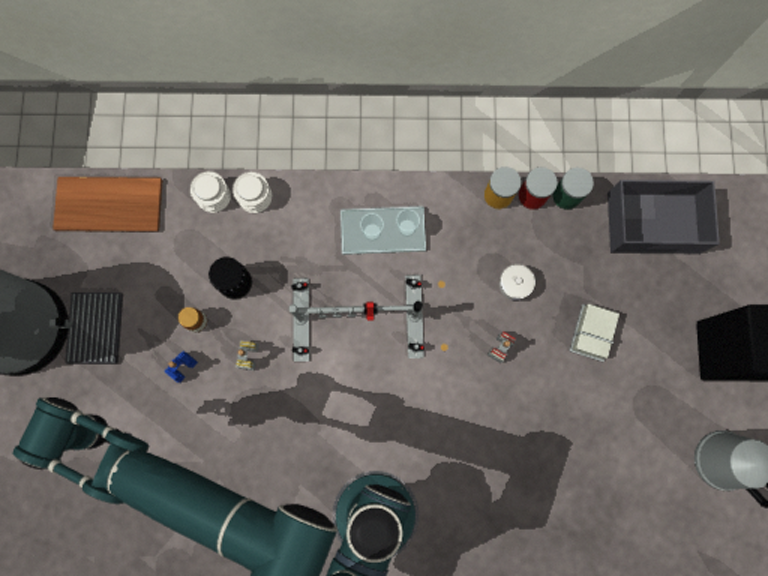

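The overview shows the rail with its left post at top (301,313) and its right post at (416,308), and the red lever at (370,310). There is a yellow-sachet saddle at top (247,355) and a red one at (503,346). The blue look-alike at (180,365) must stay, and I see no green one. Next I'll enlarge the rail.

Run:
```python
from h import *
p,d=load('s0','top'); a=cv2.resize(p[178:246,150:360],None,fx=3.8,fy=3.8,interpolation=cv2.INTER_CUBIC)
p2,d2=load('s0','scene'); b=cv2.resize(p2[150:240,170:380],None,fx=3.8,fy=3.8,interpolation=cv2.INTER_CUBIC)
save(np.vstack([a,b]),'rail0.png')
print(a.shape,b.shape)
C=cloud('top',d)
# rail/objects height map: list blob clusters
m=((C[...,2]>0.012)&(C[...,0]>0.3)&(C[...,0]<0.75)&(abs(C[...,1])<0.55)&(d>0)).astype(np.uint8)
n,l,s,c=cv2.connectedComponentsWithStats(m)
for i in range(1,n):
    if s[i,4]>25:
        q=C[l==i]; print(np.round(c[i],1),s[i,4],'mean',np.round(q.mean(0),3),'min',np.round(q.min(0),3),'max',np.round(q.max(0),3))
```

```text
(258, 798, 3) (342, 798, 3)
[237.6 167. ] 48 mean [0.726 0.06  0.019] min [0.718 0.007 0.012] max [0.746 0.101 0.028]
[268.1 166.1] 59 mean [ 0.731 -0.071  0.02 ] min [ 0.723 -0.134  0.012] max [ 0.748 -0.002  0.039]
[153.  184.9] 594 mean [0.626 0.396 0.117] min [0.585 0.355 0.013] max [0.698 0.481 0.148]
[344.4 188.1] 442 mean [ 0.63  -0.387  0.059] min [ 0.58  -0.439  0.015] max [ 0.679 -0.342  0.08 ]
[275.2 191.1] 93 mean [ 0.62  -0.101  0.029] min [ 0.576 -0.122  0.012] max [ 0.654 -0.082  0.054]
[199.7 190.9] 69 mean [0.618 0.217 0.036] min [0.602 0.196 0.013] max [0.643 0.247 0.058]
[236.  208.1] 651 mean [0.532 0.06  0.129] min [ 0.481 -0.126  0.012] max [0.585 0.231 0.255]
[128.  212.6] 238 mean [0.518 0.501 0.076] min [0.491 0.476 0.015] max [0.552 0.536 0.107]
[334.4 231.2] 175 mean [ 0.449 -0.341  0.063] min [ 0.412 -0.377  0.013] max [ 0.495 -0.308  0.126]
[163.8 236.6] 176 mean [0.423 0.354 0.062] min [0.384 0.331 0.014] max [0.464 0.385 0.135]
[276.9 232.1] 79 mean [ 0.447 -0.107  0.031] min [ 0.424 -0.133  0.012] max [ 0.475 -0.086  0.054]
[199.7 234.1] 71 mean [0.436 0.212 0.034] min [0.413 0.189 0.012] max [0.456 0.238 0.058]
[120.3 243.1] 177 mean [0.395 0.529 0.062] min [0.35  0.497 0.012] max [0.441 0.549 0.131]
```

View pics/rail0.png

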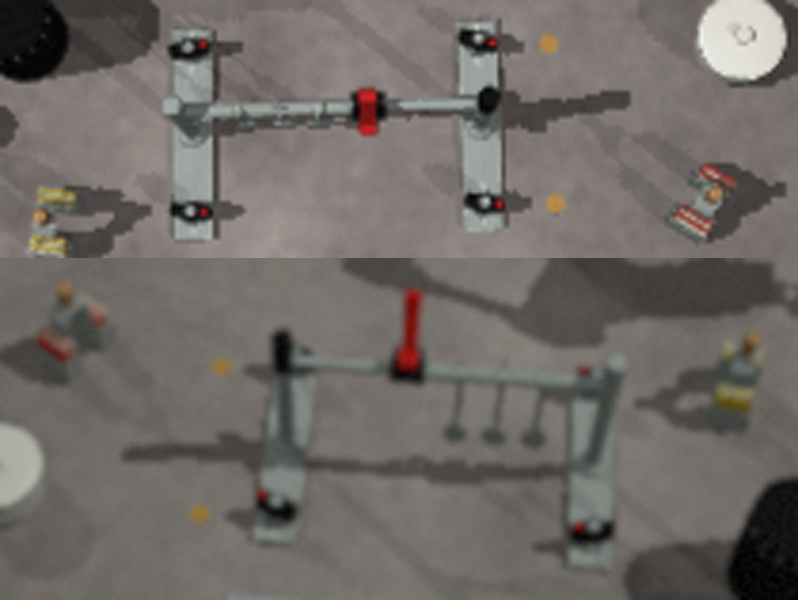

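```bash
cat >> h.py <<'E'
def tri(pt,ps):
    P=[];o=[]
    for n,uv in (('top',pt),('scene',ps)):
        c=camera_info(n);P.append(np.array(c['K'])@np.c_[c['R'],c['t']])
    X=cv2.triangulatePoints(P[0],P[1],np.array(pt,float),np.array(ps,float))[:,0];X=X[:3]/X[3]
    for M,uv in zip(P,(pt,ps)):
        q=M@np.r_[X,1];o.append(np.round(q[:2]/q[2]-uv,1))
    return X,o
def atz(n,uv,z):
    c=camera_info(n);K=np.array(c['K']);R=np.array(c['R']);t=np.array(c['t'])
    r=R.T@np.linalg.inv(K)@[*uv,1];o=-R.T@t
    return o+r*(z-o[2])/r[2]
def comps(mask,mn=4):
    n,l,s,c=cv2.connectedComponentsWithStats(mask.astype(np.uint8))
    return [(c[i],s[i],l==i) for i in range(1,n) if s[i,4]>=mn]
E
python3 - <<'E'
from h import *
for n in('top','scene'):
    p,d=load('s0',n);C=cloud(n,d);q=p.astype(int)
    hsv=cv2.cvtColor(p,cv2.COLOR_RGB2HSV).astype(int)
    roi=(C[...,0]>.36)&(C[...,0]<.66)&(C[...,1]>-.4)&(C[...,1]<.58)
    t=C[roi&(abs(C[...,2])<.01)];print(n,'table z',t[:,2].mean(),t[:,2].std())
    red=roi&((hsv[...,0]<6)|(hsv[...,0]>174))&(hsv[...,1]>150)&(hsv[...,2]>90)
    for c,s,l in comps(red,2): print('red',np.round(c,1),s[4],np.round(np.median(C[l],0),3))
    dark=roi&(p.max(2)<50)&(C[...,2]>.02)
    for c,s,l in comps(dark,4): print('dark',np.round(c,1),s[4],np.round(np.median(C[l],0),3),'zmax',np.round(C[l][:,2].max(),3))
    rod=roi&(abs(C[...,2]-.168)<.012)&(C[...,1]>-.09)&(C[...,1]<.2)
    P=C[rod];A=np.polyfit(P[:,1],P[:,0],1);print('rod',len(P),A,P.mean(0))
    org=roi&(hsv[...,0]>8)&(hsv[...,0]<22)&(hsv[...,1]>110)
    for c,s,l in comps(org,3): print('org',np.round(c,1),s[4],np.round(np.median(C[l],0),3),np.round(C[l][:,2].max(),3))
E
```

```text
top table z 0.0008775461622022962 0.0046522907367479325
red [203.  189.5] 2 [0.62  0.201 0.056]
red [279.3 188.7] 3 [ 0.626 -0.116  0.049]
red [246.2 206.9] 49 [0.527 0.018 0.211]
red [341.  224.7] 3 [ 0.476 -0.369  0.06 ]
red [203.3 233.3] 3 [0.44  0.197 0.043]
red [332.5 236.5] 2 [ 0.428 -0.333  0.059]
dark [153.3 186. ] 512 [0.621 0.392 0.133] zmax 0.148
dark [274.2 188.5] 22 [ 0.628 -0.093  0.046] zmax 0.054
dark [199.2 191.2] 24 [0.615 0.217 0.042] zmax 0.053
dark [278.2 204. ] 33 [ 0.537 -0.104  0.208] zmax 0.22
dark [243.3 206.3] 10 [0.53  0.031 0.183] zmax 0.208
dark [249.9 205.9] 14 [0.532 0.004 0.179] zmax 0.205
dark [276.3 231.1] 22 [ 0.451 -0.101  0.042] zmax 0.054
dark [198.  233.6] 17 [0.436 0.221 0.048] zmax 0.056
rod 244 [-0.03503133  0.53642697] [0.53426578 0.06169314 0.17162929]
org [293.8 189.2] 16 [ 0.635 -0.182  0.004] 0.011
org [126.5 211.8] 194 [0.52  0.504 0.088] 0.107
org [295.5 231.1] 15 [ 0.455 -0.186  0.   ] 0.012
org [337.5 228.8] 10 [ 0.453 -0.344  0.119] 0.124
org [160.4 234.6] 9 [0.424 0.357 0.126] 0.132
org [114.2 242.4] 8 [0.393 0.537 0.124] 0.131
scene table z -0.0005764509904287318 0.0041977552451925
red [277.6 169.5] 71 [0.527 0.017 0.207]
red [183.3 173.4] 7 [ 0.485 -0.363  0.05 ]
red [238.5 212. ] 2 [ 0.628 -0.117  0.046]
dark [243.7 175.1] 45 [ 0.55  -0.104  0.189] zmax 0.211
dark [276.3 180.2] 21 [0.548 0.015 0.173] zmax 0.184
dark [377.9 218.5] 430 [0.634 0.395 0.133] zmax 0.145
dark [242.9 216.2] 31 [ 0.641 -0.098  0.037] zmax 0.053
dark [325.2 222.5] 32 [0.627 0.215 0.038] zmax 0.051
rod 312 [-0.04343155  0.54171158] [0.53893543 0.06392016 0.16926821]
org [186.6 159.3] 7 [ 0.461 -0.345  0.117] 0.122
org [413.9 170. ] 9 [0.397 0.536 0.118] 0.124
org [366.9 172.2] 8 [0.431 0.355 0.116] 0.125
org [227.8 178. ] 10 [ 0.453 -0.19   0.001] 0.004
org [404.2 203.6] 207 [0.534 0.504 0.086] 0.098
org [222.3 216.8] 12 [ 0.633 -0.182 -0.   ] 0.006
```

Run:
```python
from h import *
f=lambda u,v,ou,ov:((u+.5)/3.8-.5+ou,(v+.5)/3.8-.5+ov)
T=lambda u,v:f(u,v,150,178)
S=lambda u,v:f(u,v-258,170,150)
for k,(c,r) in dict(a=((193,211),(205,213)),b=((189,47),(204,44)),c=((485,204),(498,205)),d=((478,40),(492,43))).items():
    print(k,atz('top',T(*c),.045).round(4),atz('top',T(*r),.045).round(4))
for k,c,z in (('b',(593,529),.045),('d',(277,504),.045)): print(k,'scene',atz('scene',S(*c),z).round(4))
print('ins',[atz('top',u,0).round(4) for u in ((293.8,189.2),(295.5,231.1))],[atz('scene',u,0).round(4) for u in ((222.3,216.8),(227.8,178))])
print('insT',tri((293.8,189.2),(222.3,216.8)),tri((295.5,231.1),(227.8,178)))
print('post',tri((278.2,204),(243.7,175.1)))
print('red saddle',tri((337.5,228.8),(186.6,159.3)));print('yel',tri((160.4,234.6),(366.9,172.2)));print('blue',tri((114.2,242.4),(413.9,170)))
print('lever tip end',tri(T(368,133),S(413,292)),'lever',tri((246.2,206.9),(277.6,169.5)))
print('collar',tri((246.6,206.1),(276.3,180.2)))
# saddle orientation from top: points
p,d=load('s0','top');a=p[215:255,145:180];b=p[210:250,318:353]
p,d=load('s0','scene');c=p[150:190,348:383];e=p[145:185,168:203]
save(np.vstack([np.hstack([a,b]),np.hstack([c,e])]),'sad0.png',7)
# rod in top image: pixel columns of bright
```

```text
a [0.4394 0.2078 0.045 ] [0.4373 0.1948 0.045 ]
b [0.6198 0.2171 0.045 ] [0.6233 0.2007 0.045 ]
c [ 0.4491 -0.1082  0.045 ] [ 0.4481 -0.1223  0.045 ]
d [ 0.6301 -0.1008  0.045 ] [ 0.6268 -0.1162  0.045 ]
b scene [0.624  0.2164 0.045 ]
d scene [ 0.6363 -0.1003  0.045 ]
ins [array([ 0.6348, -0.1815,  0.    ]), array([ 0.455 , -0.1873,  0.    ])] [array([ 0.6333, -0.1819,  0.    ]), array([ 0.4526, -0.1896,  0.    ])]
insT (array([ 0.63437469, -0.18147926,  0.00214524]), [array([ 0., -0.]), array([0., 0.])]) (array([ 0.45478992, -0.18797345,  0.00358519]), [array([ 0.2, -0. ]), array([0.2, 0. ])])
post (array([ 0.54225717, -0.10579411,  0.17553715]), [array([ 0., -0.]), array([0., 0.])])
red saddle (array([ 0.45445106, -0.34669961,  0.10774502]), [array([ 0.2, -0. ]), array([0.2, 0. ])])
yel (array([0.42629423, 0.35795899, 0.11037587]), [array([0.3, 0. ]), array([0.3, 0. ])])
blue (array([0.39405058, 0.5383105 , 0.112429  ]), [array([0.3, 0. ]), array([ 0.3, -0. ])])
lever tip end (array([0.49830985, 0.01580892, 0.24153705]), [array([ 0.1, -0. ]), array([0.1, 0. ])]) lever (array([0.52471797, 0.01736088, 0.21028807]), [array([ 0.2, -0. ]), array([0.2, 0. ])])
collar (array([0.53626798, 0.01619555, 0.15558769]), [array([ 0.3, -0. ]), array([0.3, 0. ])])
```

View pics/sad0.png

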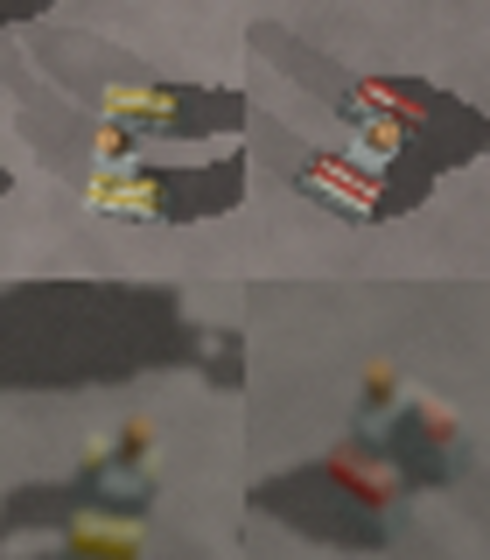

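I'm taking the saddle with yellow sachets at top px (165,235) and the one with red sachets at (336,231). Both have wooden grips and match the description. The blue one at (120,243) is the decoy, and green is absent. Next I'll move above the right post's grip at about (0.540, -0.105).

>>> {"name": "move_arm", "arguments": {
  "deltas": [
    [[0,0,0],[0.0,0,0.9],-1],
    [[0,0,0],[0.0,0,0.9],-1],
    [[0,0,-0.1],[0.4,-0.9,0.9],-0.3],
    [[0,0,-0.1],[0.4,-0.9,0.9],-0.3],
    [[0,0,-0.1],[0.4,-0.9,0.9],-0.3]
  ]
}}

```text
time: 0.72
tool_pos: [0.2627, 0.5455, 0.3212]
tcp_rot: [0.769, 3.046, -0.001]
wrist_force: [-0.1, 0.1, 0.8]
width: 0.651
```

>>> {"name": "move_arm", "arguments": {
  "deltas": [
    [[0,0,-0.1],[0.4,-0.95,0],-0.3],
    [[0,0,-0.1],[0.4,-0.95,0],-0.3],
    [[0,0,-0.1],[0.4,-0.95,0],-0.3]
  ]
}}

```text
time: 1.1
tool_pos: [0.3023, 0.4513, 0.3211]
tcp_rot: [-1.005, -2.976, 0.0]
wrist_force: [-0.4, 0.1, -0.1]
width: 0.652
```

>>> {"name": "move_arm", "arguments": {
  "deltas": [
    [[0,0,-0.1],[0.4,-0.95,0],-0.3],
    [[0,0,-0.1],[0.4,-0.95,0],-0.3],
    [[0,0,-0.1],[0.4,-0.95,0],-0.3]
  ]
}}

```text
time: 1.48
tool_pos: [0.3423, 0.3572, 0.3213]
tcp_rot: [-1.235, -2.888, -0.001]
wrist_force: [0.3, 0.6, -0.2]
width: 0.647
```

>>> {"name": "move_arm", "arguments": {
  "deltas": [
    [[0,0,-0.1],[0.4,-0.95,0],-0.3],
    [[0,0,-0.1],[0.4,-0.95,0],-0.3],
    [[0,0,-0.1],[0.4,-0.95,0],-0.3]
  ]
}}

```text
time: 1.85
tool_pos: [0.3825, 0.2627, 0.3213]
tcp_rot: [-1.458, -2.783, -0.001]
wrist_force: [-0.6, 0.3, 0.5]
width: 0.651
```

>>> {"name": "move_arm", "arguments": {
  "deltas": [
    [[0,0,-0.1],[0.4,-0.95,0],-0.3],
    [[0,0,-0.1],[0.4,-0.95,0],-0.3],
    [[0,0,-0.1],[0.4,-0.95,0],-0.3]
  ]
}}

```text
time: 2.22
tool_pos: [0.4226, 0.1679, 0.3212]
tcp_rot: [-1.671, -2.66, -0.001]
wrist_force: [-0.3, 1.9, -0.6]
width: 0.648
```

>>> {"name": "move_arm", "arguments": {
  "deltas": [
    [[0,0,-0.1],[0.4,-0.95,0],-0.3],
    [[0,0,-0.1],[0.4,-0.95,0],-0.3],
    [[0,0,-0.1],[0.4,-0.95,0],-0.3]
  ]
}}

```text
time: 2.6
tool_pos: [0.4628, 0.0731, 0.321]
tcp_rot: [-1.874, -2.52, -0.001]
wrist_force: [0.3, 0.7, -0.0]
width: 0.649
```

>>> {"name": "move_arm", "arguments": {
  "deltas": [
    [[0,0,-0.1],[0.4,-0.95,0],-0.3],
    [[0,0,-0.1],[0.4,-0.95,0],-0.3],
    [[0,0,-0.1],[0.4,-0.95,0],-0.3],
    [[0,0,-0.1],[0.4,-0.95,0],-0.3]
  ]
}}

```text
time: 3.1
tool_pos: [0.5018, -0.0202, 0.321]
tcp_rot: [-2.062, -2.368, -0.001]
wrist_force: [-0.3, 0.1, 0.2]
width: 0.648
```

>>> {"name": "move_arm", "arguments": {
  "deltas": [
    [[0,0,-0.064],[0.38,-0.85,0],-0.3],
    [[0,0,-0.064],[0.38,-0.85,0],-0.3],
    [[0,0,-0.064],[0.38,-0.85,0],-0.3],
    [[0,0,-0.064],[0.38,-0.85,-0.9],-0.3],
    [[0,0,-0.064],[0.38,-0.85,-0.9],-0.3],
    [[0,0,-0.064],[0.38,-0.85,-0.9],-0.3]
  ]
}}

```text
time: 3.85
tool_pos: [0.5374, -0.1046, 0.2284]
tcp_rot: [-2.175, -2.259, 0.004]
wrist_force: [0.3, 0.5, -0.6]
width: 0.65
```

Run:
```python
from h import *
p,d=grab('scene','s1');a=p[140:210,200:300]
p,d=grab('top','s1');b=p[175:235,230:330]
save(np.vstack([a,b]),'s1.png',4.5)
```

```text
(no output)
```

View pics/s1.png

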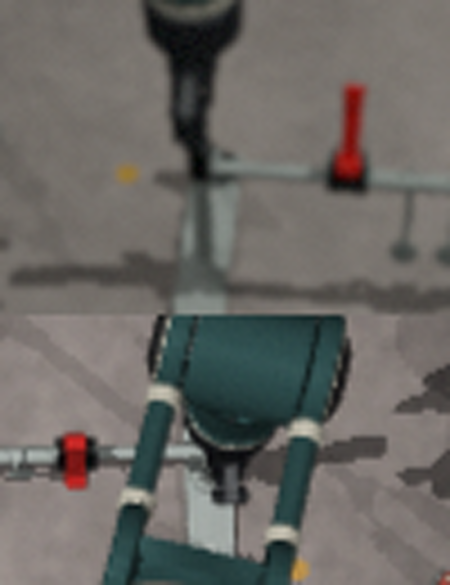

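The fingers stand over the black grip (scene crop about (200,165)), in line with the post. Next I'll descend and close.

>>> {"name": "move_arm", "arguments": {
  "deltas": [
    [[0,0,0],[0.02,0,-0.25],-0.3],
    [[0,0,0],[0.02,0,-0.5],-0.3],
    [[0,0,0],[0.02,0,-0.52],-0.3],
    [[0,0,0],[0.02,0,-0.52],0.3],
    [[0,0,0],[0.02,0,-0.52],1],
    [[0,0,0],[0.02,0,-0.52],1],
    [[0,0,0],[0.02,0,-0.52],1],
    [[0,0,0],[0.02,0,-0.52],1],
    [[0,0,0],[0.02,0,-0.52],1]
  ],
  "grip_force": 60
}}

```text
time: 5.08
tool_pos: [0.5412, -0.1077, 0.1818]
tcp_rot: [-2.181, -2.261, 0.001]
wrist_force: [-6.6, -0.0, 7.3]
width: 0.233
```

>>> {"name": "move_arm", "arguments": {
  "deltas": [
    [[0,0,0],[0.0,-0.1,0],1],
    [[0,0,0],[0.01,-0.2,0],1],
    [[0,0,0],[0.01,-0.3,0],1],
    [[0,0,0],[0.015,-0.4,0],1],
    [[0,0,0],[0.02,-0.5,0],1],
    [[0,0,0],[0.02,-0.6,0],1],
    [[0,0,0],[0.025,-0.7,0],1],
    [[0,0,0],[0.025,-0.7,0],1]
  ]
}}

```text
time: 6.08
tool_pos: [0.5438, -0.1781, 0.1818]
tcp_rot: [-2.182, -2.261, 0.001]
wrist_force: [-6.2, 0.1, 6.3]
width: 0.231
```

>>> {"name": "move_arm", "arguments": {
  "deltas": [
    [[0,0,0],[0.0,-0.05,0],1],
    [[0,0,0],[0.0,-0.1,0],1],
    [[0,0,0],[0.0,-0.1,0],1],
    [[0,0,0],[0.0,-0.1,0],1]
  ]
}}

```text
time: 6.58
tool_pos: [0.5442, -0.1874, 0.1818]
tcp_rot: [2.181, 2.261, 0.0]
wrist_force: [-5.4, 1.1, 6.2]
width: 0.236
```

>>> {"name": "move_arm", "arguments": {
  "deltas": [
    [[0,0,0],[0.0,-0.03,0],1],
    [[0,0,0],[0.0,-0.03,0],1],
    [[0,0,0],[0.0,-0.03,0],1]
  ]
}}

```text
time: 6.95
tool_pos: [0.5442, -0.1883, 0.1818]
tcp_rot: [-2.179, -2.259, -0.004]
wrist_force: [-4.3, 8.2, 7.1]
width: 0.234
```

>>> {"name": "move_arm", "arguments": {
  "deltas": [
    [[0,0,0],[0.0,-0.04,0],1],
    [[0,0,0],[0.0,-0.04,0],1],
    [[0,0,0],[0.0,-0.04,0],1]
  ]
}}

```text
time: 7.32
tool_pos: [0.5441, -0.1884, 0.1817]
tcp_rot: [-2.176, -2.255, -0.011]
wrist_force: [-5.0, 20.1, 10.5]
width: 0.227
```

>>> {"name": "move_arm", "arguments": {
  "deltas": [
    [[0,0,0],[0.0,-0.04,0],1],
    [[0,0,0],[0.0,-0.04,0],1],
    [[0,0,0],[0.0,-0.04,0],1]
  ]
}}

```text
time: 7.7
tool_pos: [0.5441, -0.1885, 0.1817]
tcp_rot: [-2.173, -2.251, -0.018]
wrist_force: [-5.3, 31.4, 13.5]
width: 0.232
```

The hard stop is at y = -0.188, with the force rising to 31 N there. I'll relax the pull, release and go round to the front of the lever with the fingers shut.

>>> {"name": "move_arm", "arguments": {
  "deltas": [
    [[0,0,0],[0,0.05,0],1],
    [[0,0,0],[0,0.1,0],1],
    [[0,0,0],[0,0.1,0],1],
    [[0,0,0],[0,0.1,0],0],
    [[0,0,0],[0,0.1,0],-0.3],
    [[0,0,0],[0,0.1,0],-0.3],
    [[0,0,0],[0,0.1,0.5],-0.3],
    [[0,0,0],[0,0.1,1],-0.3],
    [[0,0,0],[0,0.1,1],-0.3]
  ]
}}

```text
time: 8.82
tool_pos: [0.5473, -0.1898, 0.2853]
tcp_rot: [2.175, 2.254, 0.006]
wrist_force: [0.2, -0.3, -0.2]
width: 0.645
```

>>> {"name": "move_arm", "arguments": {
  "deltas": [
    [[0,0,0],[-0.5,0.4,0.2],1],
    [[0,0,0],[-0.9,0.9,0.2],1],
    [[0,0,0],[-0.9,0.9,0.2],1]
  ]
}}

```text
time: 9.2
tool_pos: [0.4518, -0.0964, 0.2982]
tcp_rot: [-2.178, -2.262, 0.001]
wrist_force: [-0.3, 0.2, -0.3]
width: 0.016
```

>>> {"name": "move_arm", "arguments": {
  "deltas": [
    [[0,0,0],[0,0.5,0],1],
    [[0,0,0],[0,1,0],1],
    [[0,0,0],[0,1,0],1],
    [[0,0,0],[0,1,0],1]
  ]
}}

```text
time: 9.7
tool_pos: [0.4545, 0.001, 0.2986]
tcp_rot: [-2.18, -2.262, 0.002]
wrist_force: [-0.2, -0.7, 0.2]
width: -0.002
```

Run:
```python
from h import *
print(status.read_state()['tool_pos'])
f=lambda p,n:None
for n in('top','scene'):
    p,d=grab(n,'s2');C=cloud(n,d)
    hsv=cv2.cvtColor(p,cv2.COLOR_RGB2HSV).astype(int)
    roi=(C[...,0]>.36)&(C[...,0]<.66)&(C[...,1]>-.4)&(C[...,1]<.58)
    red=roi&((hsv[...,0]<6)|(hsv[...,0]>174))&(hsv[...,1]>150)&(hsv[...,2]>90)
    for c,s,l in comps(red,2): print('red',np.round(c,1),s,np.round(np.median(C[l],0),3))
    dark=roi&(p.max(2)<50)&(C[...,2]>.02)
    for c,s,l in comps(dark,4): print('dark',np.round(c,1),s[4],np.round(np.median(C[l],0),3))
a=load('s2','top')[0][178:246,190:350];b=load('s2','scene')[0][140:230,190:350]
save(np.vstack([a,b]),'s2.png',4.5)
```

```text
[0.45451694 0.00101916 0.29861681]
red [203.  189.5] [203 189   1   2   2] [0.622 0.202 0.048]
red [298.3 188.3] [298 188   2   2   3] [ 0.63  -0.195  0.051]
red [341.  224.7] [340 224   3   2   3] [ 0.477 -0.371  0.054]
red [300.3 230.7] [300 230   2   2   3] [ 0.452 -0.203  0.042]
red [203.3 233.3] [203 233   2   2   3] [0.44  0.196 0.047]
red [332.5 236.5] [332 236   2   2   2] [ 0.428 -0.334  0.055]
dark [153.4 186.1] 508 [0.621 0.392 0.133]
dark [293.4 188. ] 24 [ 0.63  -0.172  0.045]
dark [199.2 191.1] 22 [0.615 0.216 0.046]
dark [234.6 205.1] 53 [0.456 0.043 0.674]
dark [249.7 195.2] 46 [ 0.489 -0.     0.669]
dark [267.5 195.3] 6 [ 0.489 -0.05   0.672]
dark [226.8 207.1] 20 [0.451 0.065 0.669]
dark [271.4 208.8] 37 [ 0.451 -0.06   0.672]
dark [298.6 203.6] 35 [ 0.541 -0.183  0.204]
dark [250.5 224.3] 120 [ 0.418 -0.002  0.549]
dark [295.  230.4] 20 [ 0.452 -0.179  0.046]
dark [198.  233.6] 17 [0.436 0.221 0.045]
dark [248.4 234.3] 7 [0.404 0.008 0.391]
dark [252.7 234.2] 6 [ 0.404 -0.009  0.391]
red [277.6 169.5] [275 159   6  20  70] [0.528 0.016 0.21 ]
red [182.4 172.8] [181 172   4   3   5] [ 0.48  -0.368  0.047]
dark [277.8  85.7] 1021 [0.49  0.    0.604]
dark [301.3  70. ] 42 [0.475 0.064 0.659]
dark [276.8 119. ] 272 [0.487 0.003 0.448]
dark [275.6 137.4] 15 [0.512 0.001 0.385]
dark [222.4 173.2] 46 [ 0.552 -0.183  0.191]
dark [276. 180.] 21 [0.547 0.014 0.172]
dark [377.8 218.5] 426 [0.634 0.395 0.133]
dark [222.  214.3] 32 [ 0.642 -0.177  0.037]
dark [325.4 222.5] 33 [0.627 0.216 0.037]
```

View pics/s2.png

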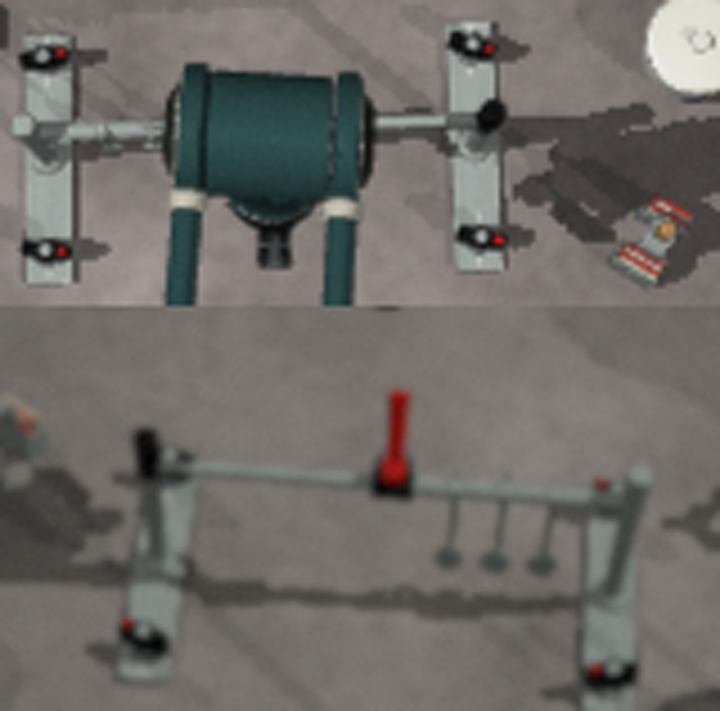

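The right foot now sits over the inserts, and the lever is still open (scene crop (398,400)). Next I'll go down in front of the lever and sweep it over.

>>> {"name": "move_arm", "arguments": {
  "deltas": [
    [[0,0,0],[0,0.16,0],1],
    [[0,0,0],[0,0.16,-0.4],1],
    [[0,0,0],[0,0.16,-0.84],1],
    [[0,0,0],[0,0.16,-0.84],1],
    [[0,0,0],[0.1,0.16,-0.84],1],
    [[0,0,0],[0.2,0.16,-0.84],1],
    [[0,0,0],[0.3,0.16,-0.84],1],
    [[0,0,0],[0.4,0.16,-0.84],1],
    [[0,0,0],[0.5,0.16,-0.84],1],
    [[0,0,0],[0.6,0.16,-0.84],1],
    [[0,0,0],[0.7,0.16,-0.84],1],
    [[0,0,0],[0.7,0.16,-0.84],1]
  ]
}}

```text
time: 11.3
tool_pos: [0.5253, 0.0176, 0.2155]
tcp_rot: [2.181, 2.261, 0.001]
wrist_force: [0.1, 0.5, 0.2]
width: -0.001
```

>>> {"name": "move_arm", "arguments": {
  "deltas": [
    [[0,0,0],[0.1,0,0],1],
    [[0,0,0],[0.2,0,0],1],
    [[0,0,0],[0.3,0,0],1],
    [[0,0,0],[0.4,0,0],1],
    [[0,0,0],[0.48,0,0],1],
    [[0,0,0],[0.48,0,0],1]
  ]
}}

```text
time: 12.05
tool_pos: [0.5734, 0.0174, 0.2152]
tcp_rot: [2.181, 2.26, 0.001]
wrist_force: [-0.2, -0.6, 0.3]
width: -0.0
```

Run:
```python
from h import *
p,d=grab('scene','s3');C=cloud('scene',d);hsv=cv2.cvtColor(p,cv2.COLOR_RGB2HSV).astype(int)
red=((hsv[...,0]<6)|(hsv[...,0]>174))&(hsv[...,1]>150)&(hsv[...,2]>90)&(abs(C[...,1])<.06)&(C[...,2]>.1)&(C[...,2]<.3)
for c,s,l in comps(red,3): print(np.round(c,1),s,np.round(C[l].min(0),3),np.round(C[l].max(0),3))
print(status.read_state()['wrist_force'])
```

```text
[276.5 184.3] [275 182   4   5  15] [0.58  0.014 0.207] [0.599 0.025 0.225]
[ 0.08382339 -0.27022382 -0.84706711]
```

The lever is over at x≈0.58–0.60 with no spring load left on the tool, so it has snapped home. Next I'll lift off and go to knob a at (0.440, 0.209).

>>> {"name": "move_arm", "arguments": {
  "deltas": [
    [[0,0,0],[0,0,0.5],1],
    [[0,0,0],[0,0,1],1],
    [[0,0,0],[-0.3,0.5,1],-0.3],
    [[0,0,-0.06],[-0.67,0.96,1],-0.3],
    [[0,0,-0.125],[-0.67,0.96,1],-0.3],
    [[0,0,-0.125],[-0.67,0.96,1],-0.3]
  ]
}}

```text
time: 12.85
tool_pos: [0.5052, 0.1141, 0.3159]
tcp_rot: [2.389, 2.039, 0.002]
wrist_force: [0.5, -0.1, 0.2]
width: 0.65
```

>>> {"name": "move_arm", "arguments": {
  "deltas": [
    [[0,0,0],[-0.3,0.5,0],-0.3],
    [[0,0,0],[-0.67,0.96,0],-0.3],
    [[0,0,0],[-0.67,0.96,0],-0.3],
    [[0,0,0],[-0.67,0.96,-0.4],-0.3],
    [[0,0,0],[-0.67,0.96,-0.9],-0.3],
    [[0,0,0],[-0.67,0.96,-0.9],-0.3]
  ]
}}

```text
time: 13.6
tool_pos: [0.436, 0.2072, 0.221]
tcp_rot: [-2.391, -2.034, 0.014]
wrist_force: [-0.2, 0.0, -0.1]
width: 0.652
```

>>> {"name": "move_arm", "arguments": {
  "deltas": [
    [[0,0,0],[0,0,-0.5],-0.3],
    [[0,0,0],[0,0,-1],-0.3],
    [[0,0,0],[0,0,-1],-0.3]
  ]
}}

```text
time: 13.98
tool_pos: [0.4368, 0.208, 0.1235]
tcp_rot: [-2.391, -2.035, 0.009]
wrist_force: [1.1, -0.5, -0.7]
width: 0.649
```

Run:
```python
from h import *
p,d=grab('scene','s4');q,d2=grab('top','s4')
a=p[140:230,200:345];b=q[175:250,185:330]
save(np.vstack([a,b]),'s4.png',3.6)
print(status.read_state()['tool_pos'])
```

```text
[0.44026811 0.20969792 0.12767674]
```

View pics/s4.png

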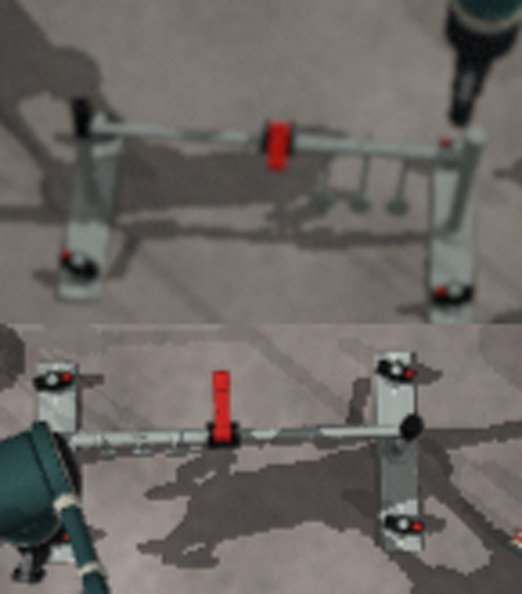

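The lever now lies over to the far side (top crop (221,375)), and the post is extended. Next: down onto knob a, grip and turn clockwise.

>>> {"name": "move_arm", "arguments": {
  "deltas": [
    [[0,0,0],[0,0,-0.5],-0.3],
    [[0,0,0],[0,0,-1.0],-0.3],
    [[0,0,0],[0,0,-1.0],-0.3],
    [[0,0,0],[0,0,-1.0],0.2],
    [[0,0,0],[0,0,-1.0],1],
    [[0,0,0],[0,0,-1.0],1],
    [[0,0,0],[0,0,-1.0],1],
    [[0,0,0],[0,0,-1.0],1],
    [[0,0,0],[0,0,-1.0],1]
  ],
  "grip_force": 50
}}

```text
time: 15.2
tool_pos: [0.4394, 0.2108, 0.0286]
tcp_rot: [-2.393, -2.035, -0.005]
wrist_force: [-5.8, 1.1, 10.8]
width: 0.148
```

```bash
cat > st.py <<'E'
from h import *
from scipy.spatial.transform import Rotation as R
s=status.read_state();m=R.from_rotvec(s['tcp_rot']).as_matrix()
a=np.arctan2(m[1,1],m[0,1]);a=(a+np.pi/2)%np.pi-np.pi/2
print('t',round(s['time'],1),s['tool_pos'].round(4),'psi',round(a,3),'F',s['wrist_force'].round(1),'T',s['torque'].round(2),'w',round(s['width']*85,1),'q',s['q'].round(2),'zax',m[:,2].round(3))
E
python3 st.py
```

```text
t 15.2 [0.4394 0.2108 0.0286] psi -0.161 F [-5.8  1.1 10.8] T [ 0.16  1.01 -0.11] w 12.6 q [0.4  0.13 2.18 0.   0.83 0.56] zax [ 0.002  0.002 -1.   ]
```

>>> {"name": "move_arm", "arguments": {
  "deltas": [
    [[0,0,-0.08],[0,0,0],1],
    [[0,0,-0.16],[0,0,0],1],
    [[0,0,-0.24],[0,0,0],1],
    [[0,0,-0.32],[0,0,0],1],
    [[0,0,-0.4],[0,0,0],1],
    [[0,0,-0.48],[0,0,0],1],
    [[0,0,-0.56],[0,0,0],1],
    [[0,0,-0.64],[0,0,0],1],
    [[0,0,-0.72],[0,0,0],1],
    [[0,0,-0.8],[0,0,0],1],
    [[0,0,-0.85],[0,0,0],1],
    [[0,0,-0.87],[0,0,0],1],
    [[0,0,-0.87],[0,0,0],1]
  ]
}}

```text
time: 16.82
tool_pos: [0.4391, 0.2111, 0.0285]
tcp_rot: [-3.138, -0.067, -0.003]
wrist_force: [-6.6, 1.7, 11.4]
width: 0.15
```

```bash
python3 st.py
```

```text
t 16.8 [0.4391 0.2111 0.0285] psi -1.528 F [-6.6  1.7 11.4] T [ 0.31  1.21 -0.03] w 12.8 q [0.4  0.13 2.18 0.   0.83 1.92] zax [ 0.002  0.003 -1.   ]
```

>>> {"name": "move_arm", "arguments": {
  "deltas": [
    [[0,0,-0.03],[0,0,0],1],
    [[0,0,-0.03],[0,0,0],1],
    [[0,0,-0.03],[0,0,0],1]
  ]
}}

```text
time: 17.2
tool_pos: [0.4391, 0.2111, 0.0286]
tcp_rot: [-3.139, 0.003, -0.003]
wrist_force: [-6.9, 3.6, 13.0]
width: 0.149
```

```bash
python3 st.py
```

```text
t 17.2 [0.4391 0.2111 0.0286] psi 1.569 F [-6.9  3.6 13. ] T [0.46 1.2  0.63] w 12.7 q [0.4  0.13 2.18 0.   0.83 1.97] zax [ 0.002  0.002 -1.   ]
```

Knob a is at its stop, with torque of 0.63 N m at ψ≈-1.55. Knob b is next.

>>> {"name": "move_arm", "arguments": {
  "deltas": [
    [[0,0,0.02],[0,0,0],1],
    [[0,0,0.02],[0,0,0],0],
    [[0,0,0.02],[0,0,0],-0.3],
    [[0,0,0.02],[0,0,0],-0.3],
    [[0,0,0.02],[0,0,0.5],-0.3],
    [[0,0,0.02],[0,0,1],-0.3],
    [[0,0,0.02],[0,0,1],-0.3]
  ]
}}

```text
time: 18.08
tool_pos: [0.4421, 0.211, 0.1301]
tcp_rot: [-3.138, -0.044, -0.014]
wrist_force: [-0.0, -0.3, -0.2]
width: 0.648
```

>>> {"name": "move_arm", "arguments": {
  "deltas": [
    [[0,0,0.1],[0,0,0.5],-0.3],
    [[0,0,0.2],[0,0,1],-0.3],
    [[0,0,0.3],[0,0,1],-0.3],
    [[0,0,0.4],[0,0,1],-0.3],
    [[0,0,0.5],[0,0,1],-0.3],
    [[0,0,0.55],[0,0,1],-0.3],
    [[0,0,0.55],[0,0,1],-0.3]
  ]
}}

```text
time: 18.95
tool_pos: [0.4377, 0.2091, 0.224]
tcp_rot: [-2.835, -1.353, 0.003]
wrist_force: [-0.1, 0.5, 0.2]
width: 0.649
```

>>> {"name": "move_arm", "arguments": {
  "deltas": [
    [[0,0,0.1],[0,0,0.6],-0.3],
    [[0,0,0.2],[0.5,0,0.6],-0.3],
    [[0,0,0.3],[0.9,0.03,0.6],-0.3],
    [[0,0,0.4],[0.9,0.03,0.6],-0.3],
    [[0,0,0.5],[0.9,0.03,0.6],-0.3],
    [[0,0,0.56],[0.9,0.03,0.6],-0.3],
    [[0,0,0.56],[0.9,0.03,0.6],-0.3]
  ]
}}

```text
time: 19.82
tool_pos: [0.5281, 0.2124, 0.2844]
tcp_rot: [-1.99, -2.43, 0.002]
wrist_force: [0.3, 0.2, -0.8]
width: 0.646
```

>>> {"name": "move_arm", "arguments": {
  "deltas": [
    [[0,0,0],[0.5,0.03,0],-0.3],
    [[0,0,0],[0.9,0.03,0],-0.3],
    [[0,0,0],[0.9,0.03,0],-0.3],
    [[0,0,0],[0.9,0.03,-0.5],-0.3],
    [[0,0,0],[0.9,0.03,-1],-0.3],
    [[0,0,0],[0.9,0.03,-1],-0.3]
  ]
}}

```text
time: 20.58
tool_pos: [0.6134, 0.2143, 0.1796]
tcp_rot: [-1.985, -2.426, 0.015]
wrist_force: [-0.3, -0.3, -0.6]
width: 0.651
```

```bash
python3 - <<'E'
from h import *
p,d=grab('scene','s5');q,d2=grab('top','s5')
E
python3 st.py
```

```text
t 20.7 [0.6179 0.2157 0.1861] psi 0.2 F [0.7 0.2 0.7] T [-0.01  0.01 -0.02] w 55.1 q [0.3  0.26 1.7  0.   1.19 0.1 ] zax [-0.  0. -1.]
```

>>> {"name": "move_arm", "arguments": {
  "deltas": [
    [[0,0,0],[0.02,0,-0.5],-0.3],
    [[0,0,0],[0.02,0,-1.0],-0.3],
    [[0,0,0],[0.02,0,-1.0],-0.3]
  ]
}}

```text
time: 21.05
tool_pos: [0.6183, 0.2151, 0.0838]
tcp_rot: [-1.986, -2.43, 0.007]
wrist_force: [0.0, 0.6, -0.5]
width: 0.647
```

>>> {"name": "move_arm", "arguments": {
  "deltas": [
    [[0,0,0],[0,0,-0.4],-0.3],
    [[0,0,0],[0,0,-0.63],-0.3],
    [[0,0,0],[0,0,-0.63],-0.3],
    [[0,0,0],[0,0,-0.63],0.2],
    [[0,0,0],[0,0,-0.63],1],
    [[0,0,0],[0,0,-0.63],1],
    [[0,0,0],[0,0,-0.63],1],
    [[0,0,0],[0,0,-0.63],1],
    [[0,0,0],[0,0,-0.63],1]
  ]
}}

```text
time: 22.18
tool_pos: [0.6199, 0.2156, 0.025]
tcp_rot: [-1.987, -2.432, 0.001]
wrist_force: [-6.9, -2.1, 10.3]
width: 0.152
```

```bash
python3 st.py
```

```text
t 22.2 [0.6199 0.2156 0.025 ] psi 0.201 F [-6.9 -2.1 10.3] T [-0.28  1.1  -0.02] w 12.9 q [0.3  0.42 1.81 0.   0.92 0.1 ] zax [-0.001 -0.    -1.   ]
```

>>> {"name": "move_arm", "arguments": {
  "deltas": [
    [[0,0,-0.09],[0,0,0],1],
    [[0,0,-0.18],[0,0,0],1],
    [[0,0,-0.27],[0,0,0],1],
    [[0,0,-0.36],[0,0,0],1],
    [[0,0,-0.45],[0,0,0],1],
    [[0,0,-0.54],[0,0,0],1],
    [[0,0,-0.63],[0,0,0],1],
    [[0,0,-0.72],[0,0,0],1],
    [[0,0,-0.81],[0,0,0],1],
    [[0,0,-0.9],[0,0,0],1]
  ]
}}

```text
time: 23.42
tool_pos: [0.6173, 0.2169, 0.025]
tcp_rot: [-3.09, -0.551, 0.009]
wrist_force: [-14.0, 3.8, 14.6]
width: 0.149
```

>>> {"name": "move_arm", "arguments": {
  "deltas": [
    [[0,0,-0.08],[0,0,0],1],
    [[0,0,-0.16],[0,0,0],1],
    [[0,0,-0.21],[0,0,0],1],
    [[0,0,-0.21],[0,0,0],1],
    [[0,0,-0.21],[0,0,0],1]
  ]
}}

```text
time: 24.05
tool_pos: [0.6171, 0.2176, 0.0249]
tcp_rot: [-3.139, -0.045, 0.009]
wrist_force: [-13.8, 4.7, 14.7]
width: 0.158
```

```bash
python3 st.py
```

```text
t 24.1 [0.6171 0.2176 0.0249] psi -1.542 F [-13.8   4.7  14.7] T [0.74 2.35 0.38] w 13.5 q [0.3  0.42 1.81 0.   0.92 1.84] zax [-0.006  0.002 -1.   ]
```

>>> {"name": "move_arm", "arguments": {
  "deltas": [
    [[0,0,-0.02],[0,0,0],1],
    [[0,0,-0.03],[0,0,0],1],
    [[0,0,-0.03],[0,0,0],1]
  ]
}}

```text
time: 24.42
tool_pos: [0.6171, 0.2176, 0.025]
tcp_rot: [-3.141, 0.023, 0.009]
wrist_force: [-13.5, 5.1, 15.2]
width: 0.154
```

```bash
python3 st.py
```

```text
t 24.4 [0.6171 0.2176 0.025 ] psi 1.556 F [-13.5   5.1  15.2] T [0.89 2.29 1.47] w 13.1 q [0.3  0.42 1.81 0.   0.92 1.88] zax [-0.006  0.001 -1.   ]
```

Knob b is at its stop, with torque of 1.47 N m. Knob c is next.

>>> {"name": "move_arm", "arguments": {
  "deltas": [
    [[0,0,0.03],[0,0,0],1],
    [[0,0,0.03],[0,0,0],0],
    [[0,0,0.03],[0,0,0],-0.3],
    [[0,0,0.03],[0,0,0],-0.3],
    [[0,0,0.03],[0,0,0.5],-0.3],
    [[0,0,0.03],[0,0,1],-0.3],
    [[0,0,0.03],[0,0,1],-0.3]
  ]
}}

```text
time: 25.3
tool_pos: [0.6248, 0.2164, 0.1285]
tcp_rot: [-3.138, -0.043, -0.017]
wrist_force: [-0.2, 0.2, 0.2]
width: 0.65
```

>>> {"name": "move_arm", "arguments": {
  "deltas": [
    [[0,0,0.1],[0,0,0.5],-0.3],
    [[0,0,0.2],[0,0,1],-0.3],
    [[0,0,0.3],[0,0,1],-0.3],
    [[0,0,0.4],[0,0,1],-0.3],
    [[0,0,0.45],[0,0,1],-0.3]
  ]
}}

```text
time: 25.92
tool_pos: [0.6199, 0.2151, 0.221]
tcp_rot: [-2.93, -1.132, 0.003]
wrist_force: [-0.5, -0.6, -0.6]
width: 0.65
```

>>> {"name": "move_arm", "arguments": {
  "deltas": [
    [[0,0,0.1],[0,0,0.6],-0.3],
    [[0,0,0.2],[-0.3,-0.5,0.6],-0.3],
    [[0,0,0.3],[-0.6,-1,0.6],-0.3],
    [[0,0,0.4],[-0.6,-1,0.6],-0.3],
    [[0,0,0.488],[-0.6,-1,0.6],-0.3]
  ]
}}

```text
time: 26.55
tool_pos: [0.5596, 0.1143, 0.2811]
tcp_rot: [-2.294, -2.146, 0.002]
wrist_force: [-0.1, 0.2, -0.1]
width: 0.649
```

>>> {"name": "move_arm", "arguments": {
  "deltas": [
    [[0,0,0],[-0.25,-0.5,0],-0.3],
    [[0,0,0],[-0.5,-1,0],-0.3]
  ]
}}

```text
time: 26.8
tool_pos: [0.5094, 0.0145, 0.2808]
tcp_rot: [-2.295, -2.144, 0.003]
wrist_force: [-0.0, -0.7, 1.0]
width: 0.651
```

>>> {"name": "move_arm", "arguments": {
  "deltas": [
    [[0,0,0],[-0.25,-0.5,0],-0.3],
    [[0,0,0],[-0.5,-1,0],-0.3],
    [[0,0,0],[-0.5,-1,0],-0.3]
  ]
}}

```text
time: 27.18
tool_pos: [0.4584, -0.0874, 0.2812]
tcp_rot: [-2.303, -2.136, 0.003]
wrist_force: [-0.0, 0.2, -0.0]
width: 0.646
```

>>> {"name": "move_arm", "arguments": {
  "deltas": [
    [[0,0,0],[-0.065,-1,0],-0.3],
    [[0,0,0],[-0.065,-1,0],-0.3],
    [[0,0,0],[-0.065,-1,-0.5],-0.3],
    [[0,0,0],[-0.065,-1,-1],-0.3],
    [[0,0,0],[-0.065,-1,-1],-0.3],
    [[0,0,0],[-0.065,-1,-1],-0.3]
  ]
}}

```text
time: 27.92
tool_pos: [0.4548, -0.1843, 0.1834]
tcp_rot: [2.296, 2.143, 0.001]
wrist_force: [0.3, -0.0, 0.7]
width: 0.652
```

```bash
python3 - <<'E'
from h import *
p,d=grab('scene','s6');q,d2=grab('top','s6')
a=p[140:235,200:345];b=q[175:250,185:330]
save(np.vstack([a,b]),'s6.png',3.5)
E
python3 st.py
```

```text
t 28.0 [ 0.4558 -0.1849  0.185 ] psi -0.069 F [-0.4 -0.6 -0.1] T [-0.03 -0.02  0.01] w 55.2 q [-0.44 -0.05  2.04  0.    1.15 -0.37] zax [ 0.004 -0.002 -1.   ]
```

View pics/s6.png

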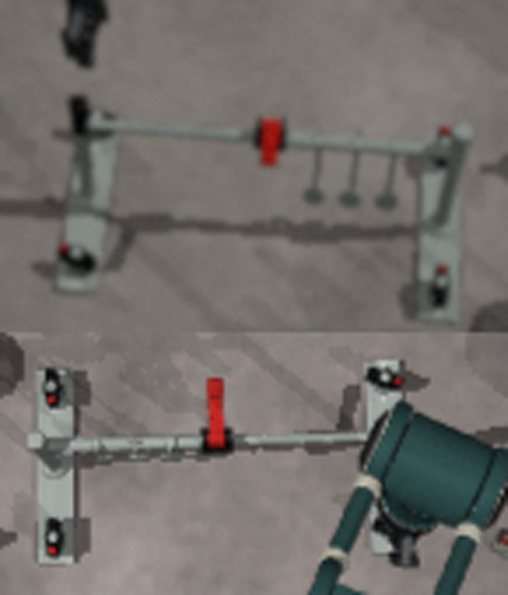

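Knobs a and b lie across the rail with their red dots towards the robot (top crop (54,549) and (53,400)). Knob c next.

>>> {"name": "move_arm", "arguments": {
  "deltas": [
    [[0,0,0],[-0.01,-0.05,-0.5],-0.3],
    [[0,0,0],[-0.01,-0.05,-1.0],-0.3],
    [[0,0,0],[-0.01,-0.05,-1.0],-0.3]
  ]
}}

```text
time: 28.4
tool_pos: [0.4507, -0.1883, 0.0805]
tcp_rot: [-2.293, -2.14, 0.003]
wrist_force: [-0.3, 0.4, 0.3]
width: 0.652
```

>>> {"name": "move_arm", "arguments": {
  "deltas": [
    [[0,0,0],[0,0,-0.4],-0.3],
    [[0,0,0],[0,0,-0.62],-0.3],
    [[0,0,0],[0,0,-0.62],-0.3],
    [[0,0,0],[0,0,-0.62],0.2],
    [[0,0,0],[0,0,-0.62],1],
    [[0,0,0],[0,0,-0.62],1],
    [[0,0,0],[0,0,-0.62],1],
    [[0,0,0],[0,0,-0.62],1],
    [[0,0,0],[0,0,-0.62],1]
  ]
}}

```text
time: 29.52
tool_pos: [0.4539, -0.1903, 0.0224]
tcp_rot: [2.295, 2.141, 0.001]
wrist_force: [-1.7, 0.1, 7.7]
width: 0.154
```

```bash
python3 st.py
```

```text
t 29.5 [ 0.4539 -0.1903  0.0224] psi -0.069 F [-1.7  0.1  7.7] T [-0.01  0.4  -0.07] w 13.1 q [-0.45  0.15  2.17 -0.    0.82 -0.38] zax [ 0.002 -0.001 -1.   ]
```

>>> {"name": "move_arm", "arguments": {
  "deltas": [
    [[0,0,-0.09],[0,0,0],1],
    [[0,0,-0.18],[0,0,0],1],
    [[0,0,-0.27],[0,0,0],1],
    [[0,0,-0.36],[0,0,0],1],
    [[0,0,-0.45],[0,0,0],1],
    [[0,0,-0.54],[0,0,0],1],
    [[0,0,-0.63],[0,0,0],1],
    [[0,0,-0.72],[0,0,0],1],
    [[0,0,-0.81],[0,0,0],1],
    [[0,0,-0.9],[0,0,0],1],
    [[0,0,-0.94],[0,0,0],1],
    [[0,0,-0.94],[0,0,0],1]
  ]
}}

```text
time: 31.02
tool_pos: [0.4523, -0.1886, 0.0223]
tcp_rot: [-3.14, -0.04, 0.003]
wrist_force: [-6.3, 5.6, 14.7]
width: 0.15
```

```bash
python3 st.py
```

```text
t 31.0 [ 0.4523 -0.1886  0.0223] psi -1.545 F [-6.3  5.6 14.7] T [0.93 1.04 0.45] w 12.7 q [-0.45  0.15  2.17  0.    0.82  1.1 ] zax [-0.002  0.001 -1.   ]
```

>>> {"name": "move_arm", "arguments": {
  "deltas": [
    [[0,0,-0.02],[0,0,0],1],
    [[0,0,-0.03],[0,0,0],1],
    [[0,0,-0.03],[0,0,0],1]
  ]
}}

```text
time: 31.4
tool_pos: [0.4527, -0.1887, 0.0224]
tcp_rot: [-3.141, 0.031, 0.002]
wrist_force: [-5.4, 6.8, 13.9]
width: 0.157
```

```bash
python3 st.py
```

```text
t 31.4 [ 0.4527 -0.1887  0.0224] psi 1.551 F [-5.4  6.8 13.9] T [1.02 0.84 0.88] w 13.3 q [-0.45  0.15  2.17  0.    0.82  1.14] zax [-0.001  0.001 -1.   ]
```

Knob c is at its stop, with torque of 0.88 N m. Knob d is next.

>>> {"name": "move_arm", "arguments": {
  "deltas": [
    [[0,0,0.03],[0,0,0],1],
    [[0,0,0.03],[0,0,0],0],
    [[0,0,0.03],[0,0,0],-0.3],
    [[0,0,0.03],[0,0,0],-0.3],
    [[0,0,0.03],[0,0,0.5],-0.3],
    [[0,0,0.03],[0,0,1],-0.3],
    [[0,0,0.03],[0,0,1],-0.3]
  ]
}}

```text
time: 32.28
tool_pos: [0.4565, -0.1914, 0.1251]
tcp_rot: [3.137, 0.039, 0.014]
wrist_force: [0.1, 0.2, -0.5]
width: 0.652
```

>>> {"name": "move_arm", "arguments": {
  "deltas": [
    [[0,0,0.1],[0,0,0.5],-0.3],
    [[0,0,0.2],[0,0,1],-0.3],
    [[0,0,0.3],[0,0,1],-0.3],
    [[0,0,0.4],[0,0,1],-0.3],
    [[0,0,0.45],[0,0,1],-0.3]
  ]
}}

```text
time: 32.9
tool_pos: [0.4522, -0.1893, 0.2191]
tcp_rot: [-2.931, -1.128, 0.002]
wrist_force: [0.1, -0.2, -0.7]
width: 0.651
```

>>> {"name": "move_arm", "arguments": {
  "deltas": [
    [[0,0,0.1],[0,0,0.7],-0.3],
    [[0,0,0.2],[0.4,0,0.7],-0.3],
    [[0,0,0.3],[0.9,0.03,0.7],-0.3],
    [[0,0,0.4],[0.9,0.03,0.7],-0.3],
    [[0,0,0.4],[0.9,0.03,0.7],-0.3]
  ]
}}

```text
time: 33.52
tool_pos: [0.5426, -0.1863, 0.2883]
tcp_rot: [-2.442, -1.972, 0.003]
wrist_force: [0.4, -1.1, -0.6]
width: 0.654
```

>>> {"name": "move_arm", "arguments": {
  "deltas": [
    [[0,0,0],[0.5,0.03,0],-0.3],
    [[0,0,0],[0.9,0.03,0],-0.3],
    [[0,0,0],[0.9,0.03,0],-0.3],
    [[0,0,0],[0.9,0.03,-0.5],-0.3],
    [[0,0,0],[0.9,0.03,-1],-0.3],
    [[0,0,0],[0.9,0.03,-1],-0.3],
    [[0,0,0],[0.9,0.03,-1],-0.3]
  ]
}}

```text
time: 34.4
tool_pos: [0.6329, -0.184, 0.1921]
tcp_rot: [2.443, 1.973, 0.001]
wrist_force: [-0.9, -0.2, 0.0]
width: 0.648
```

```bash
python3 st.py
```

```text
t 34.4 [ 0.6329 -0.184   0.1921] psi -0.212 F [-0.9 -0.2  0. ] T [ 0.02 -0.01  0.03] w 55.1 q [-0.32  0.26  1.68 -0.    1.2  -0.11] zax [ 0.002 -0.001 -1.   ]
```

>>> {"name": "move_arm", "arguments": {
  "deltas": [
    [[0,0,0],[0.01,0,-0.5],-0.3],
    [[0,0,0],[0.01,0,-1.0],-0.3],
    [[0,0,0],[0.01,0,-1.0],-0.3]
  ]
}}

```text
time: 34.78
tool_pos: [0.6317, -0.1829, 0.0886]
tcp_rot: [-2.44, -1.972, 0.004]
wrist_force: [-1.1, 0.3, -0.5]
width: 0.651
```

>>> {"name": "move_arm", "arguments": {
  "deltas": [
    [[0,0,0],[0,0,-0.4],-0.3],
    [[0,0,0],[0,0,-0.7],-0.3],
    [[0,0,0],[0,0,-0.7],-0.3],
    [[0,0,0],[0,0,-0.7],0.2],
    [[0,0,0],[0,0,-0.7],1],
    [[0,0,0],[0,0,-0.7],1],
    [[0,0,0],[0,0,-0.7],1],
    [[0,0,0],[0,0,-0.7],1],
    [[0,0,0],[0,0,-0.7],1]
  ]
}}

```text
time: 35.9
tool_pos: [0.6337, -0.1838, 0.0233]
tcp_rot: [2.443, 1.975, -0.001]
wrist_force: [-5.9, 0.2, 9.1]
width: 0.153
```

```bash
python3 st.py
```

```text
t 35.9 [ 0.6337 -0.1838  0.0233] psi -0.211 F [-5.9  0.2  9.1] T [ 0.14  1.12 -0.03] w 13.0 q [-0.32  0.43  1.8  -0.    0.91 -0.11] zax [-0. -0. -1.]
```

>>> {"name": "move_arm", "arguments": {
  "deltas": [
    [[0,0,-0.09],[0,0,0],1],
    [[0,0,-0.18],[0,0,0],1],
    [[0,0,-0.27],[0,0,0],1],
    [[0,0,-0.36],[0,0,0],1],
    [[0,0,-0.45],[0,0,0],1],
    [[0,0,-0.54],[0,0,0],1],
    [[0,0,-0.63],[0,0,0],1],
    [[0,0,-0.72],[0,0,0],1],
    [[0,0,-0.8],[0,0,0],1],
    [[0,0,-0.85],[0,0,0],1],
    [[0,0,-0.85],[0,0,0],1]
  ]
}}

```text
time: 37.28
tool_pos: [0.6324, -0.182, 0.0232]
tcp_rot: [-3.139, -0.04, 0.005]
wrist_force: [-9.3, 5.9, 14.1]
width: 0.151
```

```bash
python3 st.py
```

```text
t 37.3 [ 0.6324 -0.182   0.0232] psi -1.545 F [-9.3  5.9 14.1] T [0.91 1.47 0.35] w 12.8 q [-0.32  0.43  1.8   0.    0.92  1.23] zax [-0.003  0.002 -1.   ]
```

>>> {"name": "move_arm", "arguments": {
  "deltas": [
    [[0,0,-0.02],[0,0,0],1],
    [[0,0,-0.03],[0,0,0],1],
    [[0,0,-0.03],[0,0,0],1]
  ]
}}

```text
time: 37.65
tool_pos: [0.6323, -0.182, 0.0232]
tcp_rot: [-3.14, 0.029, 0.006]
wrist_force: [-9.9, 6.7, 13.6]
width: 0.154
```

```bash
python3 st.py
```

```text
t 37.6 [ 0.6323 -0.182   0.0232] psi 1.553 F [-9.9  6.7 13.6] T [1.06 1.56 1.28] w 13.1 q [-0.32  0.43  1.8   0.    0.92  1.27] zax [-0.004  0.001 -1.   ]
```

All four knobs are at their stops. I'll lift off and re-image everything.

>>> {"name": "move_arm", "arguments": {
  "deltas": [
    [[0,0,0.03],[0,0,0],1],
    [[0,0,0.03],[0,0,0],0],
    [[0,0,0.03],[0,0,0],-0.3],
    [[0,0,0.03],[0,0,0],-0.3],
    [[0,0,0.03],[0,0,0.5],-0.3],
    [[0,0,0.03],[0,0,1],-0.3],
    [[0,0,0.03],[0,0,1],-0.3]
  ]
}}

```text
time: 38.52
tool_pos: [0.6381, -0.1851, 0.1265]
tcp_rot: [3.138, 0.038, 0.017]
wrist_force: [-0.3, -0.6, 0.1]
width: 0.647
```

>>> {"name": "move_arm", "arguments": {
  "deltas": [
    [[0,0,0.1],[0,0,0.5],-0.3],
    [[0,0,0.2],[0,0,1],-0.3],
    [[0,0,0.3],[0,0,1],-0.3],
    [[0,0,0.4],[0,0,1],-0.3]
  ]
}}

```text
time: 39.02
tool_pos: [0.6339, -0.1837, 0.2203]
tcp_rot: [2.973, 1.015, 0.001]
wrist_force: [0.1, 0.0, -0.7]
width: 0.65
```

>>> {"name": "move_arm", "arguments": {
  "deltas": [
    [[0,0,0.1],[0,0,0.8],-0.3],
    [[0,0,0.2],[-0.4,0.4,0.8],-0.3],
    [[0,0,0.285],[-0.9,0.8,0.8],-0.3]
  ]
}}

```text
time: 39.4
tool_pos: [0.5456, -0.1042, 0.3017]
tcp_rot: [2.673, 1.647, 0.004]
wrist_force: [-0.7, 0.4, -0.6]
width: 0.649
```

>>> {"name": "move_arm", "arguments": {
  "deltas": [
    [[0,0,0],[-0.5,0.5,0],-0.3],
    [[0,0,0],[-0.9,0.8,0],-0.3],
    [[0,0,0],[-0.9,0.8,0],-0.3],
    [[0,0,0],[-0.9,0.8,0],-0.3]
  ]
}}

```text
time: 39.9
tool_pos: [0.4552, -0.0246, 0.2999]
tcp_rot: [2.677, 1.643, 0.0]
wrist_force: [0.1, -0.2, 0.9]
width: 0.644
```

```bash
cat > look.py <<'E'
import sys
from h import *
tag=sys.argv[1]
o={}
for n in('top','scene'):
    p,d=grab(n,tag);C=cloud(n,d);hsv=cv2.cvtColor(p,cv2.COLOR_RGB2HSV).astype(int)
    org=(hsv[...,0]>8)&(hsv[...,0]<22)&(hsv[...,1]>110)&(C[...,2]>.1)&(C[...,2]<.3)&(C[...,0]>.3)&(C[...,0]<.7)&(C[...,1]>-.6)&(C[...,1]<.6)
    o[n]=[c for c,s,l in comps(org,3) if s[4]<60]
    for c,s,l in comps(org,3):print(n,np.round(c,1),s[4],np.median(C[l],0).round(3))
for a in o['top']:
    for b in o['scene']:
        X,e=tri(a,b)
        if abs(np.array(e)).max()<1.5:print('tri',X.round(4),e)
E
python3 look.py s7; python3 st.py
python3 - <<'E'
from h import *
q,_=load('s7','top');p,_=load('s7','scene')
save(np.vstack([np.hstack([q[175:250,140:250],q[175:250,255:365]]),np.hstack([p[140:235,290:400],p[140:235,165:275]])]),'s7.png',3.5)
E
```

```text
top [337.5 228.8] 10 [ 0.452 -0.343  0.123]
top [160.2 234.4] 8 [0.426 0.357 0.128]
top [114.4 242.3] 9 [0.394 0.536 0.122]
scene [186.7 159.2] 6 [ 0.459 -0.344  0.116]
scene [414. 170.] 8 [0.398 0.536 0.116]
scene [366.7 172.3] 7 [0.431 0.354 0.117]
tri [ 0.4543 -0.3465  0.1086] [array([ 0.1, -0. ]), array([0.1, 0. ])]
tri [0.4271 0.3578 0.111 ] [array([0.4, 0. ]), array([0.5, 0. ])]
tri [0.3943 0.5379 0.1128] [array([0.1, 0. ]), array([ 0.1, -0. ])]
t 40.0 [ 0.4559 -0.0251  0.3   ] psi -0.471 F [0.7 0.7 0.3] T [ 0.02 -0.   -0.03] w 54.9 q [-0.11 -0.2   1.95 -0.    1.38  0.36] zax [-0. -0. -1.]
```

View pics/s7.png

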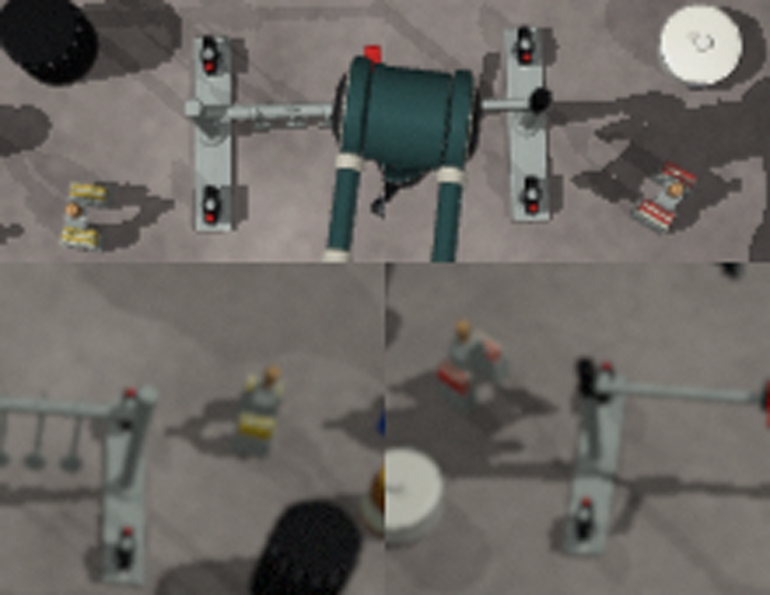

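All four knobs lie across the rail with the red dots nearest the robot. The saddles have not moved. Next I'll go to the red one.

>>> {"name": "move_arm", "arguments": {
  "deltas": [
    [[0,0,0],[0,-0.5,0],-0.3],
    [[0,0,0],[0,-1,0],-0.3]
  ]
}}

```text
time: 40.25
tool_pos: [0.456, -0.1262, 0.3]
tcp_rot: [-2.677, -1.644, 0.0]
wrist_force: [0.9, 0.1, -0.3]
width: 0.65
```

>>> {"name": "move_arm", "arguments": {
  "deltas": [
    [[0,0,0],[0,-0.5,0],-0.3],
    [[0,0,0],[0,-1,0],-0.3]
  ]
}}

```text
time: 40.5
tool_pos: [0.4555, -0.2274, 0.2999]
tcp_rot: [-2.678, -1.641, 0.0]
wrist_force: [0.9, 0.0, 0.5]
width: 0.65
```

>>> {"name": "move_arm", "arguments": {
  "deltas": [
    [[0,0,0],[-0.02,-0.5,0],-0.3],
    [[0,0,0],[-0.02,-1,0],-0.3],
    [[0,0,0],[-0.02,-1,0],-0.3]
  ]
}}

```text
time: 40.88
tool_pos: [0.4528, -0.3289, 0.299]
tcp_rot: [-2.681, -1.635, 0.002]
wrist_force: [0.0, -0.3, -0.7]
width: 0.652
```

>>> {"name": "move_arm", "arguments": {
  "deltas": [
    [[0,0,0],[0,-0.2,0],-0.3],
    [[0,0,0],[0,-0.215,-0.5],-0.3],
    [[0,0,0],[0,-0.215,-1],-0.3],
    [[0,0,0],[0,-0.215,-1],-0.3],
    [[0,0,0],[0,-0.215,-1],-0.3]
  ]
}}

```text
time: 41.5
tool_pos: [0.454, -0.3465, 0.202]
tcp_rot: [2.675, 1.643, 0.001]
wrist_force: [0.4, 0.3, 1.0]
width: 0.649
```

```bash
python3 look.py s8; python3 st.py
```

```text
top [336.8 228.4] 5 [ 0.456 -0.34   0.121]
top [160.5 234.4] 8 [0.426 0.358 0.121]
top [114.2 242.4] 8 [0.393 0.535 0.127]
scene [186.7 159.2] 6 [ 0.46  -0.344  0.12 ]
scene [414.2 170. ] 6 [0.396 0.537 0.118]
scene [366.9 172.2] 8 [0.433 0.355 0.117]
tri [ 0.4559 -0.3445  0.1109] [array([ 0.4, -0.1]), array([0.5, 0. ])]
tri [0.4271 0.3576 0.1112] [array([0.2, 0. ]), array([0.3, 0. ])]
tri [0.3942 0.5387 0.1127] [array([0.1, 0. ]), array([ 0.1, -0. ])]
t 41.6 [ 0.4548 -0.3471  0.2035] psi -0.469 F [ 0.5 -0.5  0.7] T [-0.    0.04  0.01] w 55.7 q [-0.7   0.09  1.86  0.    1.19 -0.23] zax [ 0.004 -0.003 -1.   ]
```

>>> {"name": "move_arm", "arguments": {
  "deltas": [
    [[0,0,0],[0,0,-0.5],-0.3],
    [[0,0,0],[0,0,-1.0],-0.3],
    [[0,0,0],[0,0,-1.0],-0.3]
  ]
}}

```text
time: 41.98
tool_pos: [0.4512, -0.3443, 0.0982]
tcp_rot: [-2.672, -1.641, 0.003]
wrist_force: [-0.6, -0.3, -0.2]
width: 0.65
```

>>> {"name": "move_arm", "arguments": {
  "deltas": [
    [[0,0,0],[0,0,-0.04],-0.3],
    [[0,0,0],[0,0,-0.04],-0.3],
    [[0,0,0],[0,0,-0.04],0.3],
    [[0,0,0],[0,0,-0.04],1],
    [[0,0,0],[0,0,-0.04],1],
    [[0,0,0],[0,0,-0.04],1],
    [[0,0,0],[0,0,-0.04],1],
    [[0,0,0],[0,0,-0.04],1]
  ],
  "grip_force": 40
}}

```text
time: 42.98
tool_pos: [0.4538, -0.3465, 0.0973]
tcp_rot: [2.676, 1.642, 0.001]
wrist_force: [0.1, 0.4, 5.7]
width: 0.168
```

```bash
python3 st.py
```

```text
t 43.0 [ 0.4538 -0.3465  0.0973] psi -0.47 F [0.1 0.4 5.7] T [ 0.02 -0.01 -0.  ] w 14.3 q [-0.7   0.19  1.96  0.    0.99 -0.23] zax [ 0.002 -0.001 -1.   ]
```

>>> {"name": "move_arm", "arguments": {
  "deltas": [
    [[0,0,0],[0,0,0.1],1],
    [[0,0,0],[0,0,0.4],1],
    [[0,0,0],[0,0,0.7],1],
    [[0,0,0],[0,0,1],1],
    [[0,0,0],[0,0,1],1]
  ]
}}

```text
time: 43.6
tool_pos: [0.4542, -0.347, 0.1989]
tcp_rot: [2.673, 1.641, 0.002]
wrist_force: [0.3, -0.4, -1.9]
width: 0.166
```

>>> {"name": "move_arm", "arguments": {
  "deltas": [
    [[0,0,0.08],[0,0,0.4],1],
    [[0,0,0.16],[0,0,0.8],1],
    [[0,0,0.24],[0,0,1],1],
    [[0,0,0.32],[0,0,1],1],
    [[0,0,0.322],[0,0,1],1]
  ]
}}

```text
time: 44.22
tool_pos: [0.4523, -0.3454, 0.2943]
tcp_rot: [-2.18, -2.257, 0.0]
wrist_force: [-1.0, -0.1, -0.7]
width: 0.166
```

>>> {"name": "move_arm", "arguments": {
  "deltas": [
    [[0,0,0],[0,0,0.4],1],
    [[0,0,0],[0.15,0.4,0.4],1],
    [[0,0,0],[0.3,0.8,0.4],1]
  ]
}}

```text
time: 44.6
tool_pos: [0.4828, -0.2653, 0.3349]
tcp_rot: [-2.185, -2.255, 0.001]
wrist_force: [0.9, -0.7, -1.2]
width: 0.171
```

>>> {"name": "move_arm", "arguments": {
  "deltas": [
    [[0,0,0],[0.15,0.35,0],1],
    [[0,0,0],[0.3,0.7,0],1]
  ]
}}

```text
time: 44.85
tool_pos: [0.5126, -0.1945, 0.3342]
tcp_rot: [-2.182, -2.256, 0.002]
wrist_force: [-0.3, -0.5, -1.6]
width: 0.167
```

>>> {"name": "move_arm", "arguments": {
  "deltas": [
    [[0,0,0],[0.15,0.35,0],1],
    [[0,0,0],[0.27,0.66,0],1],
    [[0,0,0],[0.27,0.66,0],1],
    [[0,0,0],[0.27,0.66,0],1],
    [[0,0,0],[0.27,0.66,0],1]
  ]
}}

```text
time: 45.48
tool_pos: [0.5395, -0.1308, 0.3356]
tcp_rot: [-2.183, -2.258, 0.001]
wrist_force: [0.8, 0.3, -1.4]
width: 0.168
```

```bash
python3 st.py; python3 look.py s9;python3 - <<'E'
from h import *
q,_=load('s9','top');p,_=load('s9','scene')
save(np.hstack([p[110:220,190:300],q[165:275,240:350]]),'s9.png',3.5)
E
```

```text
t 45.5 [ 0.5395 -0.1308  0.3356] psi 0.034 F [ 0.8  0.3 -1.4] T [0.01 0.   0.01] w 14.3 q [-0.28 -0.01  1.72 -0.    1.43 -0.32] zax [-0.001 -0.    -1.   ]
top [160.4 234.3] 9 [0.427 0.357 0.125]
top [114.4 242.3] 7 [0.395 0.536 0.123]
scene [414.  170.3] 7 [0.399 0.536 0.121]
scene [366.7 172.3] 7 [0.431 0.354 0.119]
tri [0.4273 0.3574 0.1111] [array([0.3, 0. ]), array([0.4, 0. ])]
tri [0.3946 0.5384 0.1113] [array([0.1, 0. ]), array([ 0.1, -0. ])]
```

View pics/s9.png

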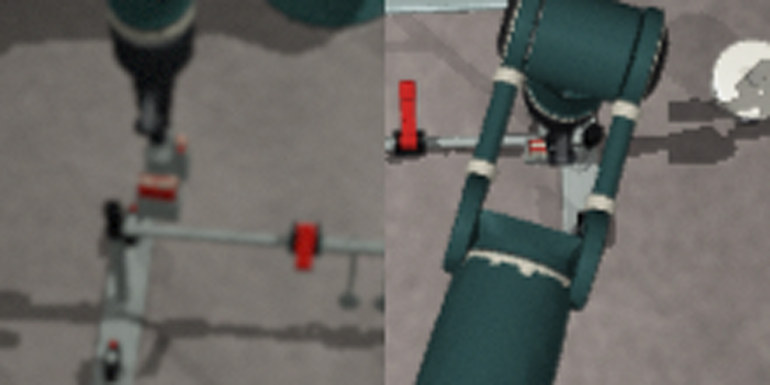

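The red saddle hangs level over the rod with its gap along the bar. Next I'll lower it astride.

>>> {"name": "move_arm", "arguments": {
  "deltas": [
    [[0,0,0],[0,0,-0.3],1],
    [[0,0,0],[0,0,-0.6],1],
    [[0,0,0],[0,0,-0.8],1],
    [[0,0,0],[0,0,-1.0],1],
    [[0,0,0],[0,0,-1.0],1]
  ]
}}

```text
time: 46.2
tool_pos: [0.5389, -0.1298, 0.2344]
tcp_rot: [-2.179, -2.258, 0.003]
wrist_force: [-0.8, -0.2, -0.9]
width: 0.17
```

>>> {"name": "move_arm", "arguments": {
  "deltas": [
    [[0,0,0],[0,0,-0.2],1],
    [[0,0,0],[0,0,-0.4],1],
    [[0,0,0],[0,0,-0.52],1],
    [[0,0,0],[0,0,-0.52],1]
  ]
}}

```text
time: 46.7
tool_pos: [0.5388, -0.1296, 0.1824]
tcp_rot: [-2.179, -2.259, 0.002]
wrist_force: [0.6, 1.1, -1.1]
width: 0.165
```

```bash
python3 st.py
```

```text
t 46.7 [ 0.5388 -0.1296  0.1824] psi 0.036 F [ 0.6  1.1 -1.1] T [-0.01 -0.06 -0.04] w 14.0 q [-0.28  0.08  1.92 -0.    1.15 -0.32] zax [-0.003  0.001 -1.   ]
```

>>> {"name": "move_arm", "arguments": {
  "deltas": [
    [[0,0,0],[0,0,-0.03],1],
    [[0,0,0],[0,0,-0.04],1],
    [[0,0,0],[0,0,-0.04],1]
  ]
}}

```text
time: 47.08
tool_pos: [0.5403, -0.13, 0.1808]
tcp_rot: [2.181, 2.26, 0.001]
wrist_force: [0.4, -0.2, -1.1]
width: 0.174
```

```bash
python3 st.py
```

```text
t 47.1 [ 0.5403 -0.13    0.1808] psi 0.036 F [ 0.4 -0.2 -1.1] T [-0.02  0.03 -0.01] w 14.8 q [-0.28  0.08  1.92  0.    1.15 -0.32] zax [ 0.001 -0.    -1.   ]
```

>>> {"name": "move_arm", "arguments": {
  "deltas": [
    [[0,0,0],[0,0,-0.02],1],
    [[0,0,0],[0,0,-0.03],1],
    [[0,0,0],[0,0,-0.03],1],
    [[0,0,0],[0,0,-0.03],1]
  ]
}}

```text
time: 47.58
tool_pos: [0.5405, -0.1301, 0.1792]
tcp_rot: [2.18, 2.26, 0.001]
wrist_force: [-2.7, 1.0, 5.8]
width: 0.166
```

```bash
python3 st.py
```

```text
t 47.6 [ 0.5405 -0.1301  0.1792] psi 0.036 F [-2.7  1.   5.8] T [0.13 0.44 0.01] w 14.1 q [-0.28  0.08  1.92 -0.    1.14 -0.32] zax [ 0.002 -0.001 -1.   ]
```

It rests on the rod at the predicted height, with +5.8 N. I'll release it, lift and look.

>>> {"name": "move_arm", "arguments": {
  "deltas": [
    [[0,0,0],[0,0,0],0.6],
    [[0,0,0],[0,0,0],0.4],
    [[0,0,0],[0,0,0],0.2],
    [[0,0,0],[0,0,0],-0.3],
    [[0,0,0],[0,0,0],-0.3],
    [[0,0,0],[0,0,0],-0.3],
    [[0,0,0],[0,0,0.2],-0.3],
    [[0,0,0],[0,0,0.6],-0.3],
    [[0,0,0],[0,0,1],-0.3],
    [[0,0,0],[0,0,1],-0.3]
  ]
}}

```text
time: 48.82
tool_pos: [0.5429, -0.1308, 0.2838]
tcp_rot: [2.175, 2.254, 0.008]
wrist_force: [0.6, 0.1, 1.0]
width: 0.65
```

>>> {"name": "move_arm", "arguments": {
  "deltas": [
    [[0,0,0],[-0.4,0.5,0.2],-0.3],
    [[0,0,0],[-0.6,1,0.2],-0.3]
  ]
}}

```text
time: 49.08
tool_pos: [0.4796, -0.0296, 0.2988]
tcp_rot: [2.183, 2.257, 0.002]
wrist_force: [0.2, 1.2, -0.3]
width: 0.646
```

>>> {"name": "move_arm", "arguments": {
  "deltas": [
    [[0,0,0],[-0.1,0.5,0],-0.3],
    [[0,0,0],[-0.2,1,0],-0.3]
  ]
}}

```text
time: 49.32
tool_pos: [0.4591, 0.0714, 0.2977]
tcp_rot: [2.181, 2.26, 0.001]
wrist_force: [1.3, 0.5, -0.1]
width: 0.652
```

>>> {"name": "move_arm", "arguments": {
  "deltas": [
    [[0,0,-0.05],[-0.1,0.5,0],-0.3],
    [[0,0,-0.112],[-0.2,1,0],-0.3],
    [[0,0,-0.112],[-0.2,1,0],-0.3],
    [[0,0,-0.112],[-0.2,1,0],-0.3]
  ]
}}

```text
time: 49.82
tool_pos: [0.4398, 0.1698, 0.2973]
tcp_rot: [2.369, 2.062, -0.001]
wrist_force: [1.2, -0.6, 0.2]
width: 0.649
```

```bash
python3 st.py; python3 look.py s10;python3 - <<'E'
from h import *
q,_=load('s10','top');p,_=load('s10','scene')
save(np.hstack([p[130:230,190:300],q[165:265,230:340]]),'s10.png',3.5)
E
```

```text
t 49.8 [0.4398 0.1698 0.2973] psi -0.138 F [ 1.2 -0.6  0.2] T [-0.02  0.03 -0.04] w 55.2 q [ 0.32 -0.17  1.93 -0.    1.37  0.45] zax [-0.    -0.001 -1.   ]
top [284.6 203.7] 9 [ 0.538 -0.13   0.205]
top [160.4 234.5] 10 [0.426 0.358 0.125]
top [114.2 242.4] 8 [0.393 0.536 0.123]
scene [414.  169.8] 8 [0.399 0.534 0.121]
scene [237. 172.] 9 [ 0.546 -0.13   0.198]
scene [367. 172.] 7 [0.432 0.357 0.114]
tri [ 0.5414 -0.1299  0.1903] [array([ 0.1, -0. ]), array([0.1, 0. ])]
tri [0.4265 0.3578 0.1121] [array([0.2, 0. ]), array([0.2, 0. ])]
tri [0.394  0.5379 0.1141] [array([0.2, 0. ]), array([ 0.2, -0. ])]
```

View pics/s10.png

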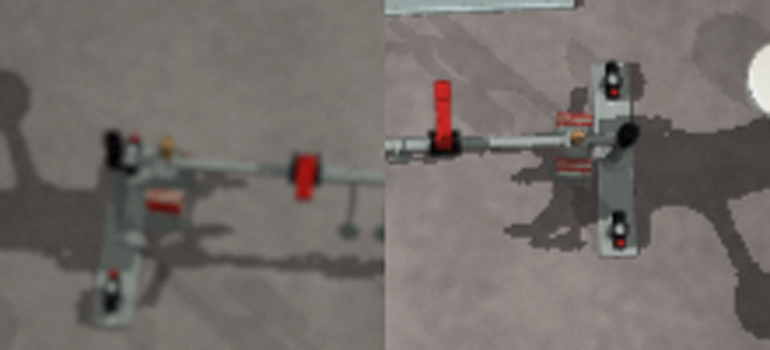

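The red saddle hangs symmetrically on the rod, with pockets at top crop (573,118) and (573,165), and the grip at z≈0.19. Next, the yellow one.

>>> {"name": "move_arm", "arguments": {
  "deltas": [
    [[0,0,0],[-0.06,0.5,0],-0.3],
    [[0,0,0],[-0.06,0.95,0],-0.3]
  ]
}}

```text
time: 50.18
tool_pos: [0.4347, 0.2644, 0.2976]
tcp_rot: [2.375, 2.056, 0.001]
wrist_force: [0.2, -0.6, -0.9]
width: 0.654
```

>>> {"name": "move_arm", "arguments": {
  "deltas": [
    [[0,0,0],[-0.06,0.5,0],-0.3],
    [[0,0,0],[-0.065,0.93,0],-0.3],
    [[0,0,0],[-0.065,0.93,0],-0.3],
    [[0,0,0],[-0.065,0.93,-0.5],-0.3],
    [[0,0,0],[-0.065,0.93,-1],-0.3],
    [[0,0,0],[-0.065,0.93,-1],-0.3],
    [[0,0,0],[-0.065,0.93,-1],-0.3]
  ]
}}

```text
time: 51.05
tool_pos: [0.4288, 0.3575, 0.1991]
tcp_rot: [2.373, 2.058, 0.003]
wrist_force: [-0.2, 0.4, 0.8]
width: 0.647
```

```bash
python3 look.py s11; python3 st.py
```

```text
top [284.7 203.7] 10 [ 0.539 -0.13   0.199]
top [114.2 242.4] 8 [0.393 0.538 0.119]
scene [414.2 170. ] 6 [0.397 0.537 0.115]
scene [237.4 171.8] 9 [ 0.548 -0.129  0.2  ]
scene [366.9 172.2] 8 [0.432 0.356 0.118]
tri [ 0.541  -0.1294  0.1914] [array([-0.1,  0. ]), array([-0.2, -0. ])]
tri [0.3942 0.5387 0.1127] [array([0.1, 0. ]), array([ 0.1, -0. ])]
t 51.1 [0.4295 0.3587 0.2005] psi -0.141 F [ 0.7 -0.3 -0.2] T [ 0.01  0.01 -0.03] w 55.3 q [ 0.65  0.06  1.89 -0.    1.18  0.79] zax [ 0.004  0.003 -1.   ]
```

>>> {"name": "move_arm", "arguments": {
  "deltas": [
    [[0,0,0],[-0.01,0,-0.5],-0.3],
    [[0,0,0],[-0.01,0,-1.0],-0.3],
    [[0,0,0],[-0.01,0,-1.0],-0.3],
    [[0,0,0],[-0.01,0,-1.0],-0.3],
    [[0,0,0],[-0.01,0,-1.0],0.3],
    [[0,0,0],[-0.01,0,-1.0],1],
    [[0,0,0],[-0.01,0,-1.0],1],
    [[0,0,0],[-0.01,0,-1.0],1],
    [[0,0,0],[-0.01,0,-1.0],1],
    [[0,0,0],[-0.01,0,-1.0],1]
  ]
}}

```text
time: 52.4
tool_pos: [0.4269, 0.3591, 0.0992]
tcp_rot: [-2.371, -2.06, -0.003]
wrist_force: [-2.7, 1.1, 6.1]
width: 0.173
```

```bash
python3 st.py
```

```text
t 52.4 [0.4269 0.3591 0.0992] psi -0.14 F [-2.7  1.1  6.1] T [0.04 0.44 0.  ] w 14.7 q [0.65 0.16 1.99 0.   0.99 0.79] zax [ 0.001  0.002 -1.   ]
```

>>> {"name": "move_arm", "arguments": {
  "deltas": [
    [[0,0,0],[0,0,0.1],1],
    [[0,0,0],[0,0,0.4],1],
    [[0,0,0],[0,0,0.7],1],
    [[0,0,0],[0,0,1],1]
  ]
}}

```text
time: 52.9
tool_pos: [0.4263, 0.3578, 0.1984]
tcp_rot: [2.371, 2.06, -0.0]
wrist_force: [0.6, 0.1, -1.0]
width: 0.172
```

>>> {"name": "move_arm", "arguments": {
  "deltas": [
    [[0,0,0.05],[0,0,0.4],1],
    [[0,0,0.112],[0,0,0.8],1],
    [[0,0,0.112],[0,0,1],1],
    [[0,0,0.112],[0,0,1],1]
  ]
}}

```text
time: 53.4
tool_pos: [0.4272, 0.3586, 0.299]
tcp_rot: [2.183, 2.259, 0.005]
wrist_force: [-0.4, 0.3, -1.6]
width: 0.166
```

>>> {"name": "move_arm", "arguments": {
  "deltas": [
    [[0,0,0],[0,0,0.4],1],
    [[0,0,0],[0,-0.4,0.4],1],
    [[0,0,0],[0.1,-0.8,0.4],1]
  ]
}}

```text
time: 53.78
tool_pos: [0.4355, 0.2771, 0.3351]
tcp_rot: [-2.18, -2.261, 0.005]
wrist_force: [0.5, 0.3, -1.0]
width: 0.169
```

>>> {"name": "move_arm", "arguments": {
  "deltas": [
    [[0,0,0],[0.15,-0.4,0],1],
    [[0,0,0],[0.25,-0.8,0],1]
  ]
}}

```text
time: 54.02
tool_pos: [0.4608, 0.1964, 0.3344]
tcp_rot: [-2.181, -2.259, 0.006]
wrist_force: [0.2, 0.3, -1.4]
width: 0.168
```

>>> {"name": "move_arm", "arguments": {
  "deltas": [
    [[0,0,0],[0.15,-0.4,0],1],
    [[0,0,0],[0.25,-0.8,0],1]
  ]
}}

```text
time: 54.28
tool_pos: [0.4858, 0.1165, 0.3343]
tcp_rot: [-2.181, -2.258, 0.006]
wrist_force: [0.4, -0.5, -2.5]
width: 0.163
```

>>> {"name": "move_arm", "arguments": {
  "deltas": [
    [[0,0,0],[0.15,-0.4,0],1],
    [[0,0,0],[0.25,-0.8,0],1]
  ]
}}

```text
time: 54.52
tool_pos: [0.5108, 0.0366, 0.3343]
tcp_rot: [-2.181, -2.257, 0.005]
wrist_force: [-0.0, -0.3, -1.3]
width: 0.166
```

>>> {"name": "move_arm", "arguments": {
  "deltas": [
    [[0,0,0],[0.15,-0.4,0],1],
    [[0,0,0],[0.26,-0.88,0],1],
    [[0,0,0],[0.26,-0.88,0],1],
    [[0,0,0],[0.26,-0.88,0],1],
    [[0,0,0],[0.26,-0.88,0],1]
  ]
}}

```text
time: 55.15
tool_pos: [0.5369, -0.0489, 0.3363]
tcp_rot: [-2.179, -2.261, 0.001]
wrist_force: [0.5, 0.8, -2.1]
width: 0.164
```

```bash
python3 look.py s12; python3 st.py
python3 - <<'E'
from h import *
q,_=load('s12','top');p,_=load('s12','scene')
save(np.hstack([p[120:220,200:310],q[165:265,230:340]]),'s12.png',3.5)
E
```

```text
top [285.3 204. ] 3 [ 0.538 -0.13   0.204]
top [114.2 242.4] 8 [0.393 0.536 0.126]
scene [414.2 170. ] 6 [0.401 0.535 0.121]
scene [237.4 172. ] 8 [ 0.547 -0.129  0.199]
tri [ 0.5402 -0.131   0.1886] [array([-0.4,  0. ]), array([-0.4, -0. ])]
tri [0.3942 0.5387 0.1127] [array([0.1, 0. ]), array([ 0.1, -0. ])]
t 55.2 [ 0.5372 -0.0488  0.337 ] psi 0.037 F [-1.3 -0.5 -1.7] T [-0.    0.04  0.01] w 14.3 q [-0.14 -0.04  1.75  0.    1.43 -0.17] zax [-0.  0. -1.]
```

View pics/s12.png

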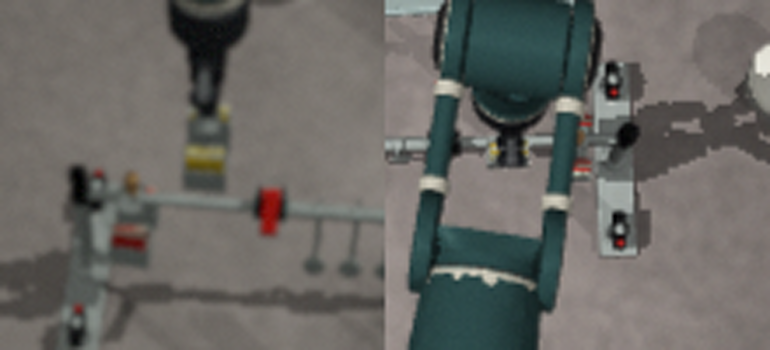

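The yellow saddle is over the rod between the clamp and the red saddle. I'll lower it.

>>> {"name": "move_arm", "arguments": {
  "deltas": [
    [[0,0,0],[0.01,0,-0.3],1],
    [[0,0,0],[0.01,0,-0.6],1],
    [[0,0,0],[0.01,0,-0.8],1],
    [[0,0,0],[0.01,0,-1.0],1],
    [[0,0,0],[0.01,0,-1.0],1]
  ]
}}

```text
time: 55.88
tool_pos: [0.5373, -0.0496, 0.2354]
tcp_rot: [-2.179, -2.259, 0.003]
wrist_force: [-0.4, -0.2, -1.3]
width: 0.171
```

>>> {"name": "move_arm", "arguments": {
  "deltas": [
    [[0,0,0],[0,0,-0.2],1],
    [[0,0,0],[0,0,-0.4],1],
    [[0,0,0],[0,0,-0.52],1],
    [[0,0,0],[0,0,-0.52],1],
    [[0,0,0],[0,0,-0.52],1]
  ]
}}

```text
time: 56.5
tool_pos: [0.5391, -0.05, 0.186]
tcp_rot: [2.18, 2.26, 0.001]
wrist_force: [-0.8, -0.0, -2.3]
width: 0.169
```

```bash
python3 st.py
```

```text
t 56.5 [ 0.5391 -0.05    0.186 ] psi 0.036 F [-0.8 -0.  -2.3] T [-0.03 -0.05 -0.02] w 14.3 q [-0.14  0.04  1.94  0.    1.15 -0.17] zax [ 0.001 -0.    -1.   ]
```

>>> {"name": "move_arm", "arguments": {
  "deltas": [
    [[0,0,0],[0,0,-0.03],1],
    [[0,0,0],[0,0,-0.04],1],
    [[0,0,0],[0,0,-0.04],1]
  ]
}}

```text
time: 56.88
tool_pos: [0.5385, -0.05, 0.1814]
tcp_rot: [2.181, 2.261, 0.0]
wrist_force: [-1.1, 0.3, -1.8]
width: 0.17
```

```bash
python3 st.py
```

```text
t 56.9 [ 0.5385 -0.05    0.1814] psi 0.036 F [-1.1  0.3 -1.8] T [-0.05  0.04  0.02] w 14.5 q [-0.14  0.05  1.95  0.    1.15 -0.17] zax [ 0. -0. -1.]
```

>>> {"name": "move_arm", "arguments": {
  "deltas": [
    [[0,0,0],[0,0,-0.02],1],
    [[0,0,0],[0,0,-0.03],1],
    [[0,0,0],[0,0,-0.03],1],
    [[0,0,0],[0,0,-0.03],1]
  ]
}}

```text
time: 57.38
tool_pos: [0.5389, -0.05, 0.1806]
tcp_rot: [2.18, 2.26, 0.001]
wrist_force: [-4.4, 0.3, 8.8]
width: 0.17
```

```bash
python3 st.py
```

```text
t 57.4 [ 0.5389 -0.05    0.1806] psi 0.036 F [-4.4  0.3  8.8] T [ 0.11  0.73 -0.01] w 14.4 q [-0.14  0.05  1.95 -0.    1.14 -0.17] zax [ 0.001 -0.    -1.   ]
```

>>> {"name": "move_arm", "arguments": {
  "deltas": [
    [[0,0,0],[0,0,0],0.6],
    [[0,0,0],[0,0,0],0.4],
    [[0,0,0],[0,0,0],0.2],
    [[0,0,0],[0,0,0],-0.3],
    [[0,0,0],[0,0,0],-0.3],
    [[0,0,0],[0,0,0],-0.3],
    [[0,0,0],[0,0,0.2],-0.3],
    [[0,0,0],[0,0,0.6],-0.3],
    [[0,0,0],[0,0,1],-0.3],
    [[0,0,0],[0,0,1],-0.3]
  ]
}}

```text
time: 58.62
tool_pos: [0.541, -0.0503, 0.2829]
tcp_rot: [2.177, 2.256, 0.008]
wrist_force: [-0.1, 0.4, 0.0]
width: 0.652
```

>>> {"name": "move_arm", "arguments": {
  "deltas": [
    [[0,0,0],[-0.3,0.3,0.4],-0.3],
    [[0,0,0],[-0.6,0.9,0.4],-0.3]
  ]
}}

```text
time: 58.88
tool_pos: [0.4816, 0.0357, 0.3207]
tcp_rot: [2.183, 2.255, 0.005]
wrist_force: [0.9, 1.2, 0.2]
width: 0.648
```

>>> {"name": "move_arm", "arguments": {
  "deltas": [
    [[0,0,0],[-0.1,0.5,0],-0.3],
    [[0,0,0],[-0.2,1,0],-0.3]
  ]
}}

```text
time: 59.12
tool_pos: [0.4595, 0.1372, 0.3174]
tcp_rot: [-2.182, -2.26, 0.001]
wrist_force: [-0.1, -0.5, 0.1]
width: 0.648
```

>>> {"name": "move_arm", "arguments": {
  "deltas": [
    [[0,0,0],[-0.1,0.5,0],-0.3],
    [[0,0,0],[-0.1,1,0],-0.3],
    [[0,0,0],[-0.1,1,0],-0.3],
    [[0,0,0],[-0.1,1,0],-0.3],
    [[0,0,0],[-0.1,1,0],-0.3],
    [[0,0,0],[-0.1,1,0],-0.3]
  ]
}}

```text
time: 59.88
tool_pos: [0.4507, 0.2348, 0.3182]
tcp_rot: [2.183, 2.259, -0.0]
wrist_force: [-0.9, -1.0, -0.0]
width: 0.65
```

```bash
python3 look.py s13; python3 st.py
python3 - <<'E'
from h import *
q,_=load('s13','top');p,_=load('s13','scene')
a=cv2.resize(q[170:245,190:350],None,fx=4,fy=4,interpolation=cv2.INTER_CUBIC);b=cv2.resize(p[145:220,200:360],None,fx=4,fy=4,interpolation=cv2.INTER_CUBIC)
save(np.vstack([a,b]),'s13.png')
# bystanders moved?
q0,_=load('s0','top');dd=np.abs(q.astype(int)-q0).max(2)>60
for c,s,l in comps(dd,12):print('diff',np.round(c),s)
E
```

```text
top [264.1 203.9] 8 [ 0.537 -0.05   0.202]
top [284.6 203.7] 9 [ 0.538 -0.13   0.205]
top [114.2 242.4] 8 [0.393 0.535 0.126]
scene [414. 170.] 8 [0.397 0.535 0.12 ]
scene [237.3 172.4] 7 [ 0.548 -0.129  0.197]
scene [258.4 173.8] 9 [ 0.544 -0.052  0.2  ]
tri [ 0.5398 -0.051   0.1915] [array([ 0.1, -0. ]), array([0.1, 0. ])]
tri [ 0.5417 -0.1295  0.1881] [array([-0.,  0.]), array([-0., -0.])]
tri [0.3942 0.5384 0.1126] [array([0.2, 0. ]), array([ 0.2, -0. ])]
t 60.0 [0.4508 0.2351 0.3184] psi 0.034 F [ 0.2  1.2 -0. ] T [0.01 0.01 0.02] w 55.1 q [ 0.43 -0.1   1.84 -0.    1.4   0.4 ] zax [ 0. -0. -1.]
diff [294. 188.] [292 183   6  12  43]
diff [277. 188.] [271 186  13   6  52]
diff [198. 193.] [194 189  10   8  27]
diff [246. 194.] [244 188   5  14  60]
diff [172. 213.] [ 143  193   63   40 1301]
diff [277. 200.] [271 196  15   7  35]
diff [299. 202.] [296 198   7   8  31]
diff [264. 205.] [256 203  16   4  31]
diff [278. 205.] [276 204   5   3  12]
diff [246. 210.] [245 208   4   6  22]
diff [276. 219.] [271 209  11  19 148]
diff [264. 211.] [259 210  10   2  14]
diff [263. 214.] [25
[... 420 characters left out ...]
324.] [   9  265  205  119 7189]
diff [188. 270.] [178 265  22  13  62]
diff [145. 271.] [134 266  22  11 109]
diff [162. 275.] [155 267  16  17 127]
diff [209. 271.] [205 266  10  13  44]
diff [286. 281.] [277 274  19  17 106]
diff [207. 309.] [ 175  278   60   74 2218]
diff [238. 286.] [217 279  41  15 192]
diff [ 45. 315.] [ 36 309  20  13 113]
diff [254. 329.] [245 325  19   9  23]
diff [195. 339.] [188 336  13   9  66]
diff [232. 360.] [210 339  46  36 242]
diff [272. 345.] [269 339   7  14  17]
diff [202. 368.] [198 363  10  13  17]
diff [217. 377.] [213 369   8  15  45]
diff [260. 379.] [257 372   8  12  48]
diff [228. 382.] [225 381   7   3  13]
diff [268. 382.] [265 380   7   4  18]
```

View pics/s13.png

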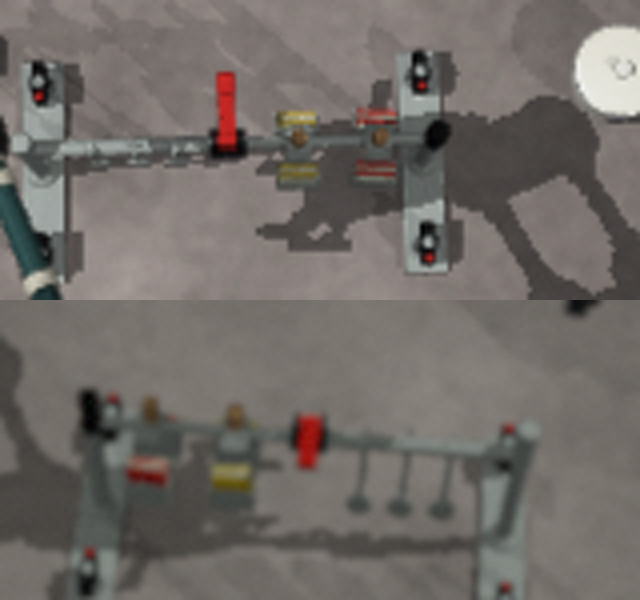

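Both saddles hang level on the rod, at top crop (298,140) and (378,138). The lever is over, and three knob dots point towards the robot; the arm covers knob a's. The image difference shows no change at the tray, sugar dish, honey jar or napkins. Handing in.

```bash
python3 -c "
from workcell import order;print(order.finish_job())"
```

```text
the job is handed in; nothing more can be done
None
```

The rail is back in service and I handed the job in at about 60 s of robot time, with no verdict reported.

1. **Post:** I pulled the right-hand post out until it hit its stop, where the force rose to 31 N without further movement.
2. **Lever:** I flipped the red cam lever over, away from the robot. Afterwards there was no spring load on the tool and the pictures show it lying clamped.
3. **Knobs:** I turned all four clockwise to their end stops, and the torque rose to 0.6–1.5 N m at each, against 0.1 N m drag. Pictures taken after turning show each red dot towards the robot.
4. **Saddles:** I then hung the two that were present, red and yellow; there was no green one. I left the blue look-alike alone.

**Last checks:**
- **Grips:** the saddle grips measured (0.542, -0.130, 0.188) for red and (0.540, -0.051, 0.192) for yellow. Both are within 4 mm of the expected 0.189 m height, and both saddles hang square and level between the clamp and the post.
- **Bystanders:** the top-camera comparison with the start showed no change at the tray, glasses, sugar dish, honey jar or napkins. The arm covered the tea caddy's surroundings in that last picture, so the caddy's place there is only partly confirmed. Knob a was also hidden then, but it was seen correct earlier.

No check failed.

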